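Load the filter cassette of the still

ROBOT

A 7-joint arm with a two-finger parallel gripper is mounted at the origin on the work surface. World frame = base frame: x ahead of the robot, y to its left, z up, the work surface at z = 0. Lengths are in m, angles in rad, forces in N, time in s.
With the tool pointing down it reaches from about 0.35 to 0.9 m from the base axis. Payload 8.1 kg.
Tool frame: the origin (TCP) lies midway between the tips of the shut fingers; the grasp point (between the pads) lies 19 mm behind it; z points along the fingers, y is the direction in which the jaws open and shut (so a half turn about z gives the same grasp; the last joint's range is limited). The gripper opens to 92 mm and grips with 3 to 60 N. Pads are 19 mm wide; open, the fingers measure 130 mm over their backs; the gripper's body (75 mm by 190 mm) begins 47 mm behind the grasp point.
Start: joints at [-1.224, 0.434, 0.025, 1.573, -0.012, 1.134, -0.075], TCP at [0.272, 0.563, 0.203] pointing down, gripper open.
Joint ranges: [-2.62, 2.62], [-0.44, 2.09], [-1.27, 1.32], [0.08, 2.57], [-1.32, 4.46], [0.12, 2], [-2.74, 2.74]. Speed limits (rad/s): [2.22, 2.22, 3.01, 3.01, 3.14, 3.14, 3.14].

INTERFACE

Orientations are given as a rotation vector (axis times angle).
In Python, from cell import monitor, get_image, get_calibration, workorder, look_for, masks_of gives the robot as it stands.
- The arm moves only by the shell command python3 -m crank 'ROWS' [FORCE]. ROWS is JSON, a list of rows, each a list of 3 entries, a list of its own where there are three numbers: the shift along the tool's x, y, z in cm, then the turn about the tool's z in degrees, then the closure in counts, from 0 (fully open) to 255 (shut). A call has 1 to 5 rows; each row shifts and turns the commanded pose from where the row before left it, along the tool's axes as they then stand; what a row does not reach is not made up. A row lasts 1/10 s, in which the tool goes at most 50 mm and 8.59 degrees, less where a joint would pass 70% of its speed; a pose out of reach is approached as far as the arm can. A call with a gripper value outside its range is refused whole. The fingers move at their own pace and stop on an object; FORCE is the grip in N (left out, the last holds). Time passes only in rows, so rows that do not move let the fingers close. It gives the time, the measured TCP pose, the force and the opening at its end, in the units of the state.
- monitor.observe(): the state, without advancing time (a new reading comes with each control period).
- get_image(name): name is "scene" or "top" or "wrist"; returns (picture, depth): 400x640x3 uint8, red, green, blue; 400x640 float32, m along the optical axis (not along the pixel's ray), 0 where there is no reading.
- get_calibration(name): a dict with "fx", "fy", "cx", "cy" (pixels), "R" (3x3) and "t" (3): a world point X has camera coordinates R X + t. Camera axes: x right, y down, z forward; pixel columns grow to the right and rows downward; lengths in m; the calibration is good to about 2 mm. The wrist camera is an equidistant fisheye: a pixel r from the principal point sees the ray r / f radians off the axis. A picture is of the moment at which its call begins: read the wrist's pose just before it. get_calibration takes no time and is no camera call; for the wrist camera it gives the pose at the moment of the call.
- workorder.sign_off(): hands the job in, once; it reports no verdict.
Trained networks look in the newest picture that a camera, given by its name, has taken for a name from the list of things; names that differ only in an ending like _2 or _b are one class to them, and where a whole thing is asked for, a point or a joint stands for the part that bears it (a point fixed in the world has none). Each returns a list of dicts, best first, with "score" (0 to 1); they miss things now and then, are a little off and sometimes report something else, mostly with a low value. They report only what shows in the picture. A call takes as long as a camera call. They do not tell look-alikes from the thing itself.
- look_for(label, camera): "location" ([x, y, z] in m, in world coordinates, good to about 4 mm: the middle of the surface that is visible of it).
- masks_of(label, camera): "region" (400x640 bool, what is visible of it).
The state is a dict: "clock": time; "joints": joint angles; "dq": joint speeds; "joint_efforts": joint torques, N m; "position": TCP position; "ee_rot": TCP orientation; "force": force on the tool from outside, world axes, zero at the start; "ft_torque": the same for the moment, N m; "width": opening from 0.0 (shut) to 1.0 (fully open).
Only numpy, scipy, OpenCV 4.12 (cv2) and the standard library are available. Lean on these libraries where they do the work, as an engineer would, in place of code of your own. Each camera call takes 0.05 s, during which the arm holds its last target.

TASK

Load the filter cassette on the bench: first slide the small filter disc that lies on the bench into the narrow middle slot, then slide the large disc into the wide top slot. Push each one fully home against the stop at the back, lying flat in its slot with its pull tab out at the front, and let go of it. Leave the disc already in the bottom slot in place and do not disturb the bottle, the beaker and the jar.

Things in the scene. Friction and masses are not known exactly. Their poses are not given: they have to be found in the camera images.
- small_disc_center (a point): centre, half-way up the thickness, of the loose small filter disc: perforated steel, 72 mm diameter, 5 mm thick, about 70 g, lying flat on the bench; a stem 12 mm wide, 5 mm thick joins its edge to its pull tab. x points from tab to disc, y across the tab's thickness, z up. The tab's middle is 114 mm from this point, in -x.
- small_disc_tab (a point): centre of the small disc's pull tab: white, upright, 22 mm long (along x) x 10 mm thick (along y) x 32 mm tall, its foot flush with the disc's underside, so this point is 16 mm above the underside. Grip it across its thickness (y) from above, firmly: the disc's weight hangs out in +x. Same axes as the disc.
- large_disc_center (a point): centre, half-way up the thickness, of the loose large filter disc: perforated steel, 96 mm diameter, 5 mm thick, about 110 g, lying flat on the bench; a stem 12 mm wide, 5 mm thick joins its edge to its pull tab. x points from tab to disc, y across the tab's thickness, z up. The tab's middle is 102 mm from this point, in -x.
- large_disc_tab (a point): centre of the large disc's pull tab: white, upright, 22 mm long (along x) x 10 mm thick (along y) x 32 mm tall, its foot flush with the disc's underside, so this point is 16 mm above the underside. Grip it across its thickness (y) from above, firmly: the disc's weight hangs out in +x. Same axes as the disc.
- loaded_disc_center (a point): centre of a third disc, the same as the small one, already home in the bottom slot, its tab out at the front like the others'; the tab's top is 13 mm below the middle slot's floor. It stays there.
- cassette: fixed cassette, 114 mm wide, 90 mm deep, top 154 mm above its origin, on a dark plinth whose height varies by 30 mm. White comb walls left and right hold three horizontal slots (pairs of grooves, each 14 mm high, 45 mm apart); open front towards the robot, steel stop bar at the back. Origin: middle of the plan, 30 mm below the bottom slot's floor; x points into the slots, y left, z up.
- slot_middle (a point): where the small disc's centre lies when fully home in the middle slot; axes as the cassette's. Slot floor 2.5 mm below this point, slot 80 mm wide for the 72 mm disc; the cassette's front face is 54 mm before it (-x), the stop bar 36 mm behind it. When home, the tab's middle is 60 mm in front of the front face, straight above the tab of the disc below.
- slot_top (a point): where the large disc's centre lies when fully home in the top slot; axes as the cassette's. Slot floor 2.5 mm below this point, slot 104 mm wide for the 96 mm disc; front face 42 mm before it (-x), stop bar 48 mm behind it. When home, its tab's middle is 60 mm in front of the front face and covers the middle disc's tab from above.
- amber_bottle: bystander: amber glass bottle, 60 mm diameter, 140 mm tall; origin at its underside
- beaker: bystander: open glass beaker, 70 mm diameter, 90 mm tall; origin at its underside
- jar: bystander: lidded glass jar, 64 mm diameter, 70 mm tall; origin at its underside
- small_disc: the small disc as a whole; its origin is at the centre of its underside
- large_disc: the large disc as a whole; its origin is at the centre of its underside
Not all that is in view belongs to the job. What is shaped like the large_disc but pink or yellow is not meant. Leave any blue look-alike of the small_disc alone.

How it is judged:
On the way, in this order (a step that is already met when the one before it is completed fails the run):
1. the small disc is home in the middle slot (x of small_disc_center in the frame of slot_middle between -0.009 and 0.009 m and y of small_disc_center in the frame of slot_middle between -0.007 and 0.007 m and z of small_disc_center in the frame of slot_middle between -0.0045 and 0.0045 m and angle between small_disc_center's own z axis and vertical below 0.07 rad), for 0.2 s.
2. the large disc is home in the top slot (x of large_disc_center in the frame of slot_top between -0.009 and 0.009 m and y of large_disc_center in the frame of slot_top between -0.007 and 0.007 m and z of large_disc_center in the frame of slot_top between -0.0045 and 0.0045 m and angle between large_disc_center's own z axis and vertical below 0.07 rad), for 0.2 s.
At the end, for the whole second after the job is handed in: Small disc in the middle slot, large disc in the top slot, released and at rest: each centre within 9 mm along the slot, 7 mm sideways and 4.5 mm in height of its slot point, tilted less than 4 degrees; the disc in the bottom slot within 12 mm of its start (all of step 1 and all of step 2 and distance of loaded_disc_center from where it was at the start of the episode below 0.012 m and linear speed of each of small_disc, large_disc below 0.02 m/s and angular speed of each of small_disc, large_disc below 0.2 rad/s); the robot touches nothing.
It fails at once if the disc in the bottom slot is pulled out of place (25 mm) (distance of loaded_disc_center from where it was at the start of the episode above 0.025 m).
It fails at once if the bottle, the beaker or the jar is moved by more than 30 mm or tipped (distance of any of amber_bottle, beaker, jar from where it was at the start of the episode above 0.03 m or angle between any of amber_bottle, beaker, jar's own z axis and vertical above 0.4 rad).
It also fails if it takes over 72 s, if anything falls off the work surface, if the arm or the gripper's body presses on something with over 40 N, if the wrist force passes 120 N, or if a joint passes its speed limit or range.

## Working session

There is one attempt and no reset: what is moved stays moved. The work goes in short steps, Python scripts to look and compute and a shell command to move; the robot and the scene stay as the last step left them, time stands still between calls to the robot, and variables do not carry over. Pictures are saved under pics/ and viewed, and the job is handed in when it is done.

```bash
ls; mkdir -p pics
python3 - <<'E'
from cell import monitor, get_image, get_calibration
import cv2
s=monitor.observe(); print(s)
for n in ["scene","top"]:
    im,d=get_image(n); cv2.imwrite(f"pics/{n}0.png",im[:,:,::-1]); c=get_calibration(n); print(n,c)
E
```

```text
pics
{'clock': 0.0, 'joints': array([-1.22357273,  0.43523456,  0.02494861,  1.574079  , -0.0115837 ,
        1.13403105, -0.07512264]), 'dq': array([-0.00088194, -0.0010466 ,  0.00051363, -0.00113755, -0.00169718,
        0.00015149,  0.00040452]), 'joint_efforts': array([ 9.23872794e-04, -6.67869830e+01,  9.85401571e-01, -3.14446557e+01,
       -6.05124445e-02,  4.31027322e-02,  1.51512982e-04]), 'position': array([0.27156069, 0.56230614, 0.20254455]), 'ee_rot': array([-7.00688872e-01, -3.06223945e+00,  2.50284507e-03]), 'force': array([-0.04729553,  0.38313818,  0.00134335]), 'ft_torque': array([0.01941516, 0.03721313, 0.04162483]), 'width': 1.0031668962465938}
scene {'fx': 502.7127303412796, 'fy': 502.7127303412796, 'cx': 312.8026507901974, 'cy': 194.88427682806656, 'R': array([[ 0.7773171 ,  0.6291071 ,  0.00154253],
       [ 0.50473953, -0.62218272, -0.59843685],
       [-0.37552114,  0.46595377, -0.80116849]]), 't': array([-0.49044095, -0.17247532,  2.00328031])}
top {'fx': 431.32223727928914, 'fy': 431.32223727928914, 'cx': 312.5736179254398, 'cy': 196.11949868652036, 'R': array([[-0.01855072, -0.99981951, -0.0041005 ],
       [-0.98930999,  0.01894872, -0.14459143],
       [ 0.14464303,  0.00137439, -0.98948295]]), 't': array([0.09900418, 0.6051375 , 1.17281342])}
```

View pics/scene0.png

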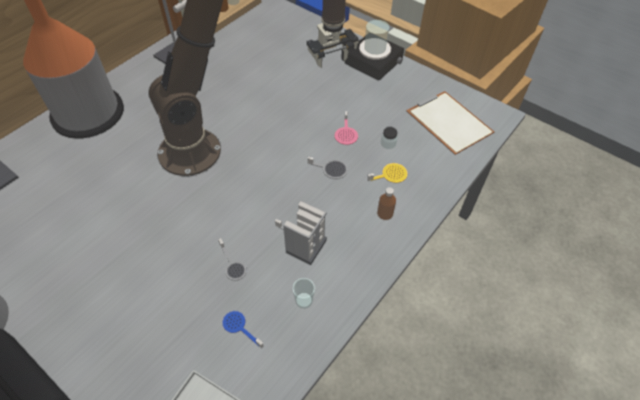

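View pics/top0.png

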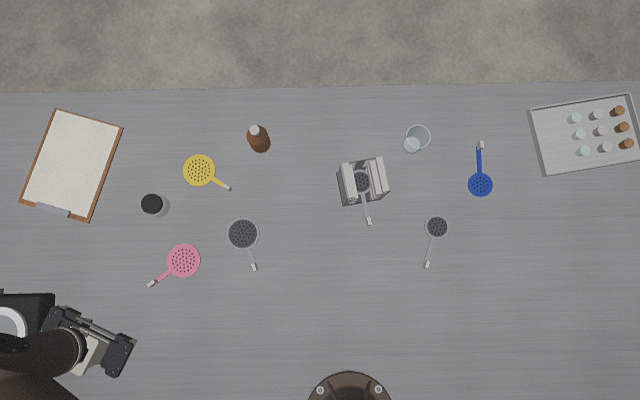

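```bash
cat > h.py <<'E'
from cell import monitor, get_image, get_calibration, look_for, masks_of
import cv2, numpy as np
from scipy.spatial.transform import Rotation as Ro
def px(n,X):
    c=get_calibration(n); p=c['R']@np.array(X)+c['t']; return np.round([c['fx']*p[0]/p[2]+c['cx'],c['fy']*p[1]/p[2]+c['cy']],0)
def cloud(n,d,mask=None):
    c=get_calibration(n); v,u=np.nonzero((d>0)&(mask if mask is not None else True)); z=d[v,u]
    P=np.stack([(u-c['cx'])/c['fx']*z,(v-c['cy'])/c['fy']*z,z],1); return (P-c['t'])@c['R'],u,v
def planepx(n,u,v,h):
    c=get_calibration(n); r=c['R'].T@np.array([(u-c['cx'])/c['fx'],(v-c['cy'])/c['fy'],1]); o=-c['R'].T@c['t']; return o+r*(h-o[2])/r[2]
E
python3 - <<'E'
from h import *
for n in ["scene","top"]:
    get_image(n)
    for l in ["small_disc_center","small_disc_tab","large_disc_center","large_disc_tab","cassette","loaded_disc_center"]:
        for r in look_for(l,n)[:5]: print(n,l,round(r['score'],2),np.round(r['location'],3),px(n,r['location']))
E
```

```text
scene small_disc_center 0.85 [ 0.511 -0.262  0.005] [236. 268.]
scene small_disc_center 0.62 [ 0.646 -0.4    0.005] [236. 323.]
scene small_disc_tab 0.9 [ 0.646 -0.404  0.007] [235. 324.]
scene small_disc_tab 0.89 [ 0.507 -0.259  0.007] [236. 267.]
scene small_disc_tab 0.25 [ 0.647 -0.071  0.121] [303. 234.]
scene large_disc_center 0.76 [0.685 0.414 0.01 ] [391. 171.]
scene large_disc_center 0.64 [0.497 0.285 0.003] [332. 169.]
scene large_disc_center 0.56 [0.428 0.468 0.005] [346. 134.]
scene large_disc_center 0.35 [0.776 0.226 0.086] [386. 203.]
scene large_disc_tab 0.83 [0.501 0.283 0.004] [333. 170.]
scene large_disc_tab 0.68 [0.428 0.465 0.006] [346. 134.]
scene large_disc_tab 0.66 [ 0.649 -0.066  0.123] [304. 233.]
scene large_disc_tab 0.63 [0.688 0.411 0.004] [392. 173.]
scene cassette 0.61 [ 0.647 -0.066  0.119] [304. 233.]
scene loaded_disc_center 0.63 [0.5   0.286 0.003] [333. 169.]
top small_disc_center 0.98 [ 0.648 -0.403  0.009] [481. 181.]
top small_disc_center 0.82 [ 0.503 -0.257  0.01 ] [433. 231.]
top small_disc_tab 0.71 [ 0.639 -0.401  0.002] [479. 184.]
top small_disc_tab 0.6 [ 0.5   -0.256  0.004] [433. 233.]
top small_disc_tab 0.15 [ 0.767 -0.212  0.05 ] [416. 138.]
top large_disc_center 0.83 [0.687 0.419 0.006] [199. 173.]
top large_disc_center 0.75 [0.501 0.292 0.007] [242. 236.]
top large_disc_center 0.59 [0.43  0.465 0.004] [182. 262.]
top large_disc_center 0.4 [ 0.503 -0.255  0.004] [432. 232.]
top large_disc_tab 0.81 [0.502 0.289 0.006] [243. 235.]
top large_disc_tab 0.68 [0.686 0.418 0.006] [200. 173.]
top large_disc_tab 0.67 [0.425 0.469 0.006] [180. 264.]
top large_disc_tab 0.61 [ 0.631 -0.059  0.132] [368. 181.]
top large_disc_tab 0.46 [ 0.767 -0.211  0.05 ] [416. 138.]
top cassette 0.63 [ 0.634 -0.062  0.135] [369. 180.]
top loaded_disc_center 0.72 [ 0.623 -0.055  0.052] [363. 189.]
```

The pictures show two dark steel discs. The small one is at top (437,227) with its tab at (427,265), and the large one is at (243,234) with its tab at (254,267). The look-alikes are pink (183,260), yellow (199,170) and blue (480,184). The cassette is at (363,182) with the loaded tab at (369,221). The steel ones fit the description, so I'll confirm with enlarged crops and measure.

Run:
```python
from h import *
im,d=get_image("top")
np.savez("top.npz",im=im,d=d)
a=[cv2.resize(im[y:y+70,x:x+80,::-1],None,fx=3.3,fy=3.3*1.1*1.1,interpolation=cv2.INTER_CUBIC) for x,y in [(205,210),(325,155),(400,205)]]
a=[cv2.resize(q,(264,280)) for q in a]
cv2.imwrite("pics/crop1.png",np.hstack(a))
P,u,v=cloud("top",d)
print("bench z",np.median(P[(v>300)&(v<340)&(u>200)&(u<300),2]))
for nm,(x,y,w,h) in dict(small=(405,210,50,70),large=(220,210,50,70)).items():
    s=(u>=x)&(u<x+w)&(v>=y)&(v<y+h); Q=P[s]
    t=Q[Q[:,2]>0.018]; print(nm,"tab n",len(t),t.mean(0).round(4) if len(t) else None,t.min(0).round(3),t.max(0).round(3))
s=(u>=325)&(u<405)&(v>=150)&(v<230);Q=P[s]
print(np.histogram(Q[:,2],bins=np.arange(-0.01,0.22,0.01)))
im2,d2=get_image("scene"); np.savez("scene.npz",im=im2,d=d2)
a=[cv2.resize(im2[y:y+70,x:x+80,::-1],(264,230),interpolation=cv2.INTER_CUBIC) for x,y in [(295,130),(265,195),(195,225)]]
cv2.imwrite("pics/crop2.png",np.hstack(a))
```

```text
bench z 0.0004492494302403273
small tab n 37 [ 0.4105 -0.2257  0.0316] [ 0.401 -0.233  0.02 ] [ 0.42  -0.219  0.041]
large tab n 35 [0.4124 0.2554 0.0313] [0.401 0.249 0.021] [0.423 0.263 0.038]
(array([1429, 2770,   20,  110,   25,   80,  418,   45,   62,   60,   67,
         29,   54,   49,  282,   84,   36,  169,  585,    0,    0,    0]), array([-0.01,  0.  ,  0.01,  0.02,  0.03,  0.04,  0.05,  0.06,  0.07,
        0.08,  0.09,  0.1 ,  0.11,  0.12,  0.13,  0.14,  0.15,  0.16,
        0.17,  0.18,  0.19,  0.2 ,  0.21]))
```

View pics/crop1.png

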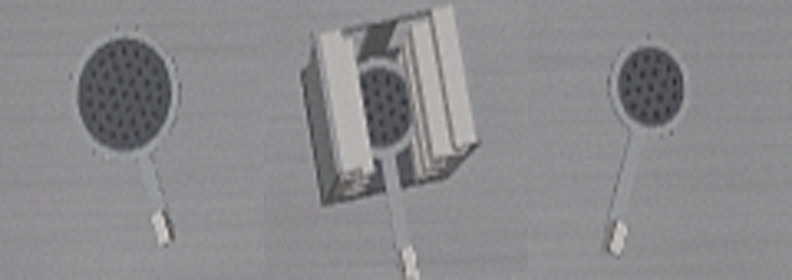

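View pics/crop2.png

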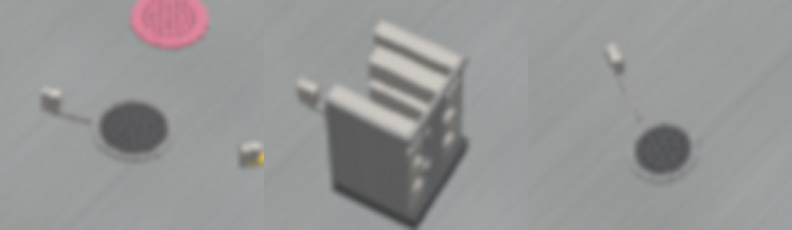

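The crops confirm it: both steel discs have upright white tabs. The small one (72 mm) is on the right and the large one on the left of the cassette, which is loaded at the bottom. Next I'll fit the poses.

```bash
cat >> h.py <<'E'
def circ_dark(n,im,x,y,w,h,z):
    g=im[y:y+h,x:x+w].astype(float).max(2)
    g8=g.astype(np.uint8)
    m=(g<110).astype(np.uint8); m=cv2.morphologyEx(m,cv2.MORPH_CLOSE,np.ones((3,3)))
    k,l,st,ce=cv2.connectedComponentsWithStats(m); i=1+np.argmax(st[1:,4]); 
    vv,uu=np.nonzero(l==i); P=np.array([planepx(n,a+x,b+y,z) for a,b in zip(uu,vv)])
    return P.mean(0),st[i,4],np.ptp(P,axis=0)
E
python3 - <<'E'
from h import *
for n in ["top","scene"]:
    f=np.load(n+".npz"); im,d=f['im'],f['d']
    boxes=dict(top=dict(small=(415,208,45,35),large=(222,212,45,45)),scene=dict(small=(220,255,35,35),large=(320,155,32,30)))[n]
    for k,b in boxes.items(): print(n,k,circ_dark(n,im,*b,0.005))
f=np.load("top.npz"); P,u,v=cloud("top",f['d'])
f2=np.load("scene.npz"); P2,u2,v2=cloud("scene",f2['d'])
for nm,P in (("top",P),("scene",P2)):
    s=(abs(P[:,0]-.64)<.13)&(abs(P[:,1]+.065)<.13); Q=P[s]
    T=Q[Q[:,2]>0.172]; print(nm,"topz",np.median(T[:,2]),np.percentile(T[:,2],[5,95]))
    r=cv2.minAreaRect((T[:,:2]*1000).astype(np.float32)); print(r)
    # tab of loaded
    for c in [(.41,-.226),(.4125,.2555)]:
        t=P[(abs(P[:,0]-c[0])<.03)&(abs(P[:,1]-c[1])<.03)&(P[:,2]>.012)]
        print(nm,"tab",len(t),t.mean(0).round(4), cv2.minAreaRect((t[:,:2]*1000).astype(np.float32)))
    t=Q[(Q[:,0]<.56)&(Q[:,2]>.03)]; print(nm,"loaded tab",len(t),t.mean(0).round(4),t.min(0),t.max(0))
E
```

```text
top small (array([ 0.51797495, -0.26849159,  0.005     ]), np.int32(308), array([0.05490897, 0.06367943, 0.        ]))
top large (array([0.50858224, 0.29145914, 0.005     ]), np.int32(616), array([7.78115541e-02, 8.65327669e-02, 2.22044605e-16]))
scene small (array([ 0.51556536, -0.26859047,  0.005     ]), np.int32(175), array([4.96791022e-02, 5.07294109e-02, 4.44089210e-16]))
scene large (array([0.50510779, 0.29193818, 0.005     ]), np.int32(224), array([7.26467965e-02, 7.31823219e-02, 4.44089210e-16]))
top topz 0.17339581511201324 [0.1721351  0.17569811]
((636.8836059570312, -45.95076370239258), (95.00048828125, 113.44536590576172), 9.404871940612793)
top tab 40 [ 0.4102 -0.2254  0.0304] ((410.2719421386719, -226.498291015625), (9.753226280212402, 20.959625244140625), 69.29472351074219)
top tab 37 [0.4124 0.2551 0.0305] ((412.3771057128906, 255.701416015625), (21.57061767578125, 10.06770133972168), 19.428775787353516)
top loaded tab 71 [ 0.5385 -0.0617  0.0653] [ 0.52007468 -0.06945269  0.04625693] [ 0.55863422 -0.05457047  0.08367118]
scene topz 0.1740344786872685 [0.17221995 0.17790608]
((636.3622436523438, -47.13440704345703), (94.51467895507812, 115.41024017333984), 9.324769020080566)
scene tab 31 [ 0.4114 -0.2298  0.0282] ((410.65185546875, -229.05731201171875), (9.65133285522461, 26.396549224853516), 71.03986358642578)
scene tab 32 [0.4106 0.2534 0.0262] ((409.33111572265625, 253.40023803710938), (19.394685745239258, 20.668930053710938), 39.12778091430664)
scene loaded tab 56 [ 0.5326 -0.0663  0.0667] [ 0.51857962 -0.07347652  0.04682928] [ 0.54930447 -0.05440852  0.08399589]
```

```bash
cat >> h.py <<'E'
def yaw_dir(a): a=np.deg2rad(a); return np.array([np.cos(a),np.sin(a)])
def goto(xyz,yaw=None):
    """shift in tool axes (cm) & turn (deg) so that TCP -> xyz, tool -x axis -> heading yaw"""
    s=monitor.observe(); R=Ro.from_rotvec(s['ee_rot']).as_matrix()
    d=R.T@(np.array(xyz)-s['position'])*100
    cur=np.rad2deg(np.arctan2(-R[1,0],-R[0,0]))
    print("t",round(s['clock'],2),"pos",s['position'].round(4),"heading(-x)",cur.round(2),"tilt",np.rad2deg(np.arccos(-R[2,2])).round(2),"z-ax",R[:,2].round(4),"w",round(s['width'],3),"F",s['force'].round(1))
    print("shift cm",d.round(2)," per-row/N",np.ceil(np.linalg.norm(d)/5))
    if yaw is not None: print("turn",round(cur-yaw,2))
E
python3 - <<'E'
from h import *
goto((.40,.30,.20),-21.3); goto((.385,-.222,.20),-21.3)
E
```

```text
t 0.9 pos [0.2718 0.5628 0.2033] heading(-x) -25.78 tilt 0.0 z-ax [-0.  0. -1.] w 1.0 F [-0.5  0.   0.1]
shift cm [-22.98 -18.09   0.33]  per-row/N 6.0
turn -4.48
t 0.9 pos [0.2718 0.5628 0.2033] heading(-x) -25.78 tilt 0.0 z-ax [-0.  0. -1.] w 1.0 F [-0.5  0.   0.1]
shift cm [-44.33 -65.75   0.33]  per-row/N 16.0
turn -4.48
```

```bash
python3 -m crank '[[[-3.8,-3.0,0],-0.9,0],[[-3.8,-3.0,0],-0.9,0],[[-3.8,-3.0,0],-0.9,0],[[-3.8,-3.0,0],-0.9,0],[[-3.8,-3.0,0],-0.9,0]]' 60
python3 - <<'E'
from h import *
goto((.385,-.222,.20),-21.3)
E
```

```text
clock: 1.4
position: [0.385, 0.3469, 0.2036]
ee_rot: [0.579, 3.088, 0.001]
force: [1.1, 0.9, -0.3]
width: 1.002
t 1.4 pos [0.385  0.3469 0.2036] heading(-x) -21.23 tilt 0.04 z-ax [ 4.e-04  5.e-04 -1.e+00] w 1.002 F [ 1.1  0.9 -0.3]
shift cm [-20.59 -53.03   0.33]  per-row/N 12.0
turn 0.07
```

```bash
python3 -m crank '[[[-1.7,-4.4,0],0,0],[[-1.7,-4.4,0],0,0],[[-1.7,-4.4,0],0,0],[[-1.7,-4.4,0],0,0],[[-1.7,-4.4,0],0,0]]'
python3 -m crank '[[[-1.7,-4.4,0],0,0],[[-1.7,-4.4,0],0,0],[[-1.7,-4.4,0],0,0],[[-1.7,-4.4,0],0,0],[[-1.7,-4.4,0],0,0]]'
python3 -m crank '[[[-1.7,-4.4,0],0,0],[[-1.7,-4.4,0],0,0],[[0,0,0],0,0],[[0,0,0],0,0]]'
python3 - <<'E'
from h import *
goto((.41,-.228,.10),-21.3)
im,d=get_image("wrist"); cv2.imwrite("pics/w1.png",im[:,:,::-1]); print(get_calibration("wrist"))
np.savez("w1.npz",im=im,d=d)
E
```

```text
clock: 1.9
position: [0.3836, 0.111, 0.2036]
ee_rot: [0.58, 3.087, 0.001]
force: [1.2, -0.1, -0.1]
width: 0.998
clock: 2.4
position: [0.3829, -0.1249, 0.2038]
ee_rot: [0.579, 3.086, 0.001]
force: [1.5, 0.1, 0.7]
width: 1.0
clock: 2.8
position: [0.3826, -0.2184, 0.2034]
ee_rot: [0.585, 3.087, -0.0]
force: [0.0, 0.7, -1.2]
width: 1.002
t 2.8 pos [ 0.3826 -0.2184  0.2034] heading(-x) -21.45 tilt 0.01 z-ax [-0.e+00 -2.e-04 -1.e+00] w 1.002 F [ 0.   0.7 -1.2]
shift cm [-2.9   0.11 10.34]  per-row/N 3.0
turn -0.15
{'fx': 309.70691628693146, 'fy': 309.70691628693146, 'cx': 316.2866821448062, 'cy': 202.5435038698249, 'R': array([[ 3.63836225e-01,  9.31462906e-01, -2.39070619e-04],
       [ 8.90442269e-01, -3.47737912e-01,  2.93582886e-01],
       [ 2.73378434e-01, -1.07028967e-01, -9.55933592e-01]]), 't': array([ 0.06394105, -0.45324657,  0.26385569])}
```

View pics/w1.png

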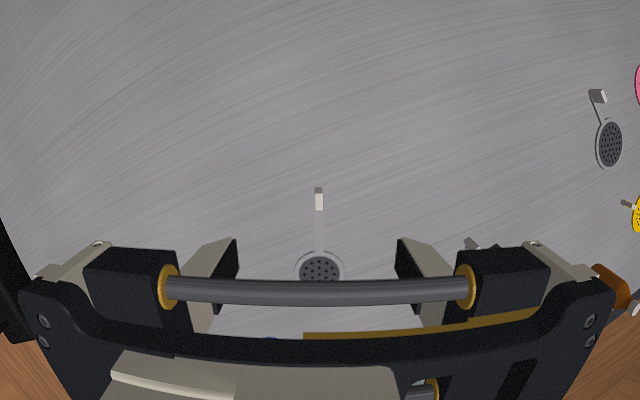

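```bash
cat >> h.py <<'E'
def wray(u,v,c):
    x=(np.asarray(u,float)-c['cx'])/c['fx'];y=(np.asarray(v,float)-c['cy'])/c['fy'];r=np.hypot(x,y)+1e-9
    return np.stack([np.sin(r)*x/r,np.sin(r)*y/r,np.cos(r)],-1)
def wcloud(d,c,step=1):
    v,u=np.nonzero(d>0); k=wray(u,v,c); P=k*(d[v,u]/k[:,2])[:,None]
    return (P-c['t'])@c['R'],u,v
def wpx(X,c):
    p=c['R']@np.array(X)+c['t']; r=np.arctan2(np.hypot(p[0],p[1]),p[2]); q=p[:2]/np.hypot(p[0],p[1])*r*c['fx']; return (q+[c['cx'],c['cy']]).round(1)
E
python3 - <<'E'
from h import *
f=np.load("w1.npz"); im,d=f['im'],f['d']; c=get_calibration("wrist")
print("cam",-c['R'].T@c['t'])
P,u,v=wcloud(d,c)
s=(abs(P[:,0]-.41)<.04)&(abs(P[:,1]+.226)<.04)
t=P[s&(P[:,2]>.027)&(P[:,2]<.04)]; print(len(t),t.mean(0).round(4),t.min(0).round(4),t.max(0).round(4),cv2.minAreaRect((t[:,:2]*1000).astype(np.float32)))
s=(abs(P[:,0]-.41)<.06)&(abs(P[:,1]+.226)<.06)&(im[v,u].min(1)>195); t=P[s]; print(len(t),u[s].min(),u[s].max(),v[s].min(),v[s].max()); print(np.percentile(t,[0,50,100],axis=0))
g=cv2.resize(im[170:300,260:380,::-1],None,fx=4.5,fy=4.5,interpolation=cv2.INTER_CUBIC); cv2.imwrite("pics/w1c.png",g)
E
```

```text
cam [ 0.30819337 -0.18892953  0.38530924]
171 [ 0.4086 -0.226   0.0323] [ 0.3971 -0.2339  0.027 ] [ 0.4212 -0.218   0.0344] ((409.3529357910156, -226.30792236328125), (9.630876541137695, 22.926654815673828), 68.65525817871094)
10 321 322 195 209
[[ 0.40230317 -0.22609819  0.03185562]
 [ 0.40798266 -0.22071378  0.03271144]
 [ 0.41865246 -0.21870319  0.03351125]]
```

View pics/w1c.png

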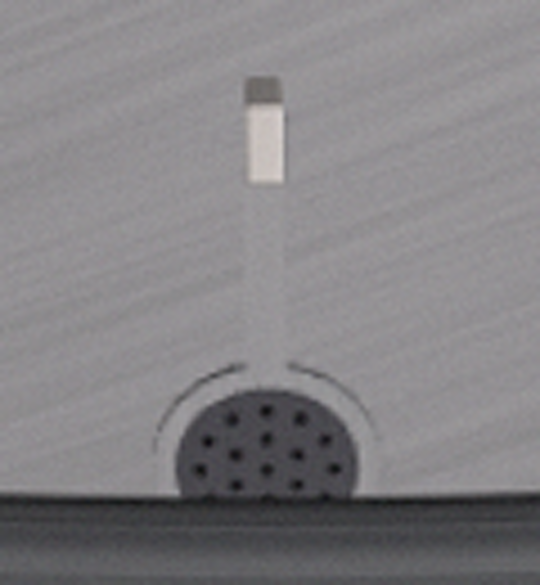

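```bash
python3 -m crank '[[[-2.9,0,3],0,0],[[0,0,4],0,0],[[0,0,4],0,0],[[0,0,4],0,0],[[0,0,0],0,0]]'
python3 - <<'E'
from h import *
goto((.4092,-.2263,.006),-21.35)
E
```

```text
clock: 3.35
position: [0.4072, -0.2248, 0.0497]
ee_rot: [-0.575, -3.08, -0.003]
force: [-0.3, 0.7, 1.4]
width: 1.0
t 3.35 pos [ 0.4072 -0.2248  0.0497] heading(-x) -21.14 tilt 0.47 z-ax [-0.0076  0.0032 -1.    ] w 1.0 F [-0.3  0.7  1.4]
shift cm [-0.28 -0.07  4.37]  per-row/N 1.0
turn 0.21
```

```bash
python3 -m crank '[[[-0.2,0,2.5],0,0],[[0,0,0],0,0],[[0,0,0],0,0]]'
python3 - <<'E'
from h import *
goto((.4092,-.2263,.006),-21.35)
E
```

```text
clock: 3.65
position: [0.4124, -0.2282, 0.0298]
ee_rot: [0.579, 3.087, 0.001]
force: [0.3, 0.2, 0.0]
width: 0.998
t 3.65 pos [ 0.4124 -0.2282  0.0298] heading(-x) -21.23 tilt 0.05 z-ax [ 8.e-04  3.e-04 -1.e+00] w 0.998 F [0.3 0.2 0. ]
shift cm [0.37 0.06 2.38]  per-row/N 1.0
turn 0.12
```

```bash
python3 -m crank '[[[0.3,0.05,1.2],0,0],[[0,0,1.0],0,0],[[0,0,0],0,0],[[0,0,0],0,0]]'
python3 - <<'E'
from h import *
goto((.4092,-.2263,.006),-21.35)
goto((.4092,-.2263,.006),-21.35)
E
```

```text
clock: 4.05
position: [0.4095, -0.2271, 0.007]
ee_rot: [0.58, 3.087, 0.0]
force: [0.7, 0.3, 0.1]
width: 1.001
t 4.05 pos [ 0.4095 -0.2271  0.007 ] heading(-x) -21.28 tilt 0.03 z-ax [ 6.e-04  1.e-04 -1.e+00] w 1.001 F [0.7 0.3 0.1]
shift cm [0.06 0.07 0.1 ]  per-row/N 1.0
turn 0.07
t 4.05 pos [ 0.4095 -0.2271  0.007 ] heading(-x) -21.28 tilt 0.03 z-ax [ 6.e-04  1.e-04 -1.e+00] w 1.001 F [0.7 0.3 0.1]
shift cm [0.06 0.07 0.1 ]  per-row/N 1.0
turn 0.07
```

Well placed. Closing firmly.

```bash
python3 -m crank '[[[0.05,0.05,0],0,120],[[0,0,0],0,200],[[0,0,0],0,255],[[0,0,0],0,255],[[0,0,0],0,255]]' 60
python3 -m crank '[[[0,0,0],0,255],[[0,0,0],0,255],[[0,0,0],0,255],[[0,0,-1],0,255],[[0,0,0],0,255]]' 60
python3 - <<'E'
from h import *
goto((.4092,-.2263,.15),-21.35)
E
```

```text
clock: 4.55
position: [0.4089, -0.2265, 0.0063]
ee_rot: [0.58, 3.088, 0.0]
force: [0.4, -0.3, 0.0]
width: 0.614
clock: 5.05
position: [0.4094, -0.2268, 0.0174]
ee_rot: [0.58, 3.086, -0.0]
force: [-0.1, 0.3, 0.2]
width: 0.181
t 5.05 pos [ 0.4094 -0.2268  0.0174] heading(-x) -21.28 tilt 0.08 z-ax [ 1.3e-03 -5.0e-04 -1.0e+00] w 0.181 F [-0.1  0.3  0.2]
shift cm [  0.02   0.04 -13.26]  per-row/N 3.0
turn 0.07
```

```bash
python3 -m crank '[[[0,0,0],0,255],[[0,0,0],0,255],[[0,0,0],0,255]]' 60
python3 - <<'E'
from h import *
im,d=get_image("wrist"); c=get_calibration("wrist");goto((.4092,-.2263,.15),-21.35)
cv2.imwrite("pics/w2.png",im[:,:,::-1])
E
```

```text
clock: 5.35
position: [0.4088, -0.2264, 0.0163]
ee_rot: [-0.58, -3.088, -0.0]
force: [-0.3, 0.4, -0.6]
width: 0.008
t 5.4 pos [ 0.4088 -0.2264  0.0162] heading(-x) -21.28 tilt 0.01 z-ax [-2.e-04  1.e-04 -1.e+00] w 0.007 F [-0.6 -0.   0.2]
shift cm [ -0.03   0.02 -13.38]  per-row/N 3.0
turn 0.07
```

View pics/w2.png

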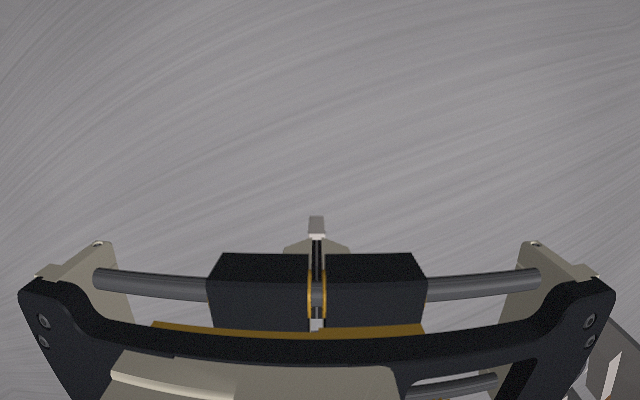

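Run:
```python
from h import *
im,d=get_image("wrist"); c=get_calibration("wrist"); s=monitor.observe()
p=s['position']; print(wpx(p,c), wpx(p+[0,0,.019],c))
P,u,v=wcloud(d,c)
m=(abs(u-316)<8)&(v>205)&(v<335)
for vv in range(208,330,6):
    k=(abs(u-316)<5)&(v==vv); print(vv,P[k].mean(0).round(4) if k.any() else None, end=' | ')
g=cv2.resize(im[190:340,236:396,::-1],None,fx=4,fy=4,interpolation=cv2.INTER_CUBIC); cv2.imwrite("pics/w2c.png",g)
i2,d2=get_image("top"); cv2.imwrite("pics/t2.png",cv2.resize(i2[180:300,370:500,::-1],None,fx=4,fy=4,interpolation=cv2.INTER_CUBIC))
i2,d2=get_image("scene"); cv2.imwrite("pics/s2.png",cv2.resize(i2[200:320,160:290,::-1],None,fx=4,fy=4,interpolation=cv2.INTER_CUBIC))
```

```text
[317.7 238.1] [317.8 251.1]
208 [ 0.3942 -0.2219  0.0008] | 214 [ 0.3981 -0.2234  0.0009] | 220 [ 0.3986 -0.2236  0.0113] | 226 [ 0.3986 -0.2236  0.0218] | 232 [ 0.3985 -0.2235  0.0317] | 238 [ 0.4016 -0.2247  0.0327] | 244 [ 0.3997 -0.2239  0.0456] | 250 [ 0.3998 -0.224   0.0528] | 256 [ 0.3999 -0.224   0.0595] | 262 [ 0.3993 -0.2238  0.0672] | 268 [ 0.3993 -0.2237  0.0731] | 274 [ 0.3995 -0.2238  0.0782] | 280 [ 0.3997 -0.2237  0.0832] | 286 [ 0.38   -0.2162  0.1211] | 292 [ 0.381  -0.2165  0.1227] | 298 [ 0.3823 -0.2171  0.1238] | 304 [ 0.3843 -0.2178  0.1238] | 310 [ 0.4128 -0.229   0.0861] | 316 [ 0.4159 -0.2302  0.0862] | 322 [ 0.4802 -0.2554  0.0058] | 328 [ 0.4644 -0.2497  0.0331] |
```

View pics/w2c.png

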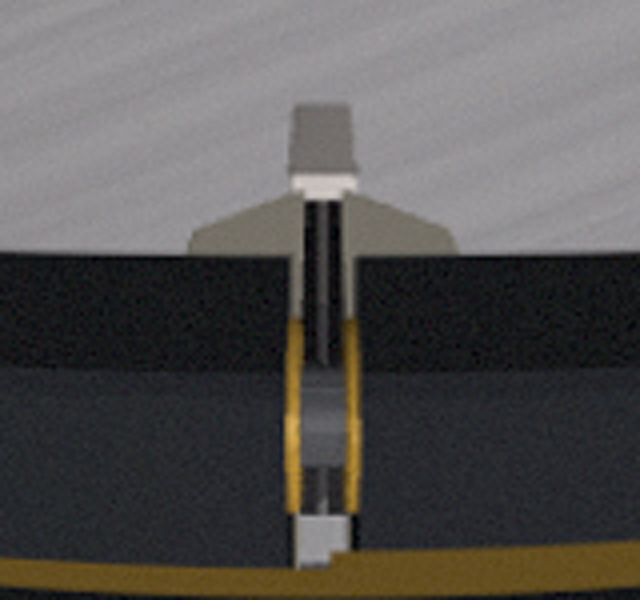

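View pics/s2.png

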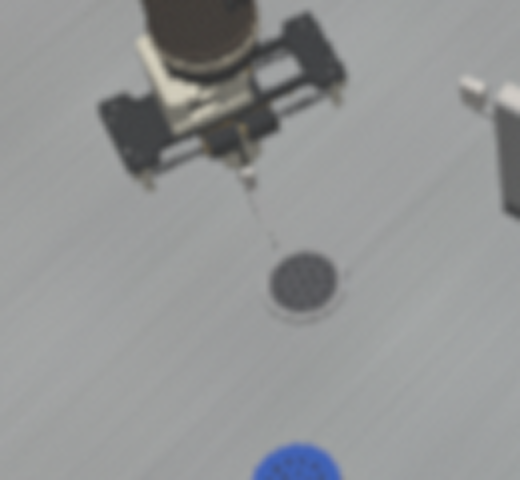

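View pics/t2.png

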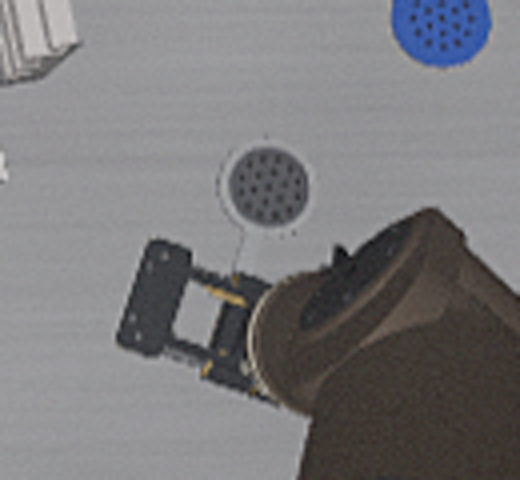

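Run:
```python
from h import *
im,d=get_image("wrist"); c=get_calibration("wrist"); s=monitor.observe(); R=Ro.from_rotvec(s['ee_rot']).as_matrix()
P,u,v=wcloud(d,c); L=(P-s['position'])@R
print(s['position'])
# in tool frame: near fingers
k=(abs(L[:,1])<.03)&(abs(L[:,0])<.03)&(P[:,2]>.008)
for uu in (296,303,308,311,314,316,318,320,323,326,330,336):
    q=k&(u==uu); o=np.argsort(v[q])[:4]; print(uu,[(int(a),(b*1000).round(1).tolist()) for a,b in zip(v[q][o],L[q][o])])
```

```text
[ 0.40880595 -0.22643078  0.01622204]
296 [(243, [11.4, -11.6, -32.5]), (244, [11.2, -11.6, -33.5]), (245, [10.9, -11.6, -34.0]), (246, [10.9, -11.5, -35.3])]
303 [(240, [11.4, -8.1, -28.6]), (241, [11.4, -8.0, -30.0]), (242, [11.1, -8.0, -30.6]), (243, [10.8, -8.0, -31.3])]
308 [(225, [9.5, -6.1, -1.2]), (226, [9.8, -6.0, -3.7]), (227, [8.9, -6.0, -3.1]), (228, [9.5, -5.9, -6.3])]
311 [(219, [10.4, -4.3, 7.2]), (220, [10.5, -4.3, 4.9]), (221, [10.7, -4.3, 2.8]), (222, [9.9, -4.3, 3.0])]
314 [(220, [10.3, -2.4, 5.5]), (221, [10.5, -2.4, 3.3]), (222, [10.1, -2.3, 2.6]), (223, [10.3, -2.3, 0.2])]
316 [(219, [10.4, -1.1, 7.2]), (220, [10.3, -1.1, 5.7]), (221, [11.1, -1.1, 1.5]), (222, [9.9, -1.1, 3.0])]
318 [(219, [10.6, 0.2, 6.7]), (220, [10.1, 0.2, 6.1]), (221, [10.7, 0.2, 2.7]), (222, [10.2, 0.2, 2.2])]
320 [(219, [10.7, 1.5, 6.5]), (220, [10.3, 1.5, 5.5]), (221, [10.6, 1.5, 2.8]), (222, [10.0, 1.5, 2.7])]
323 [(219, [10.1, 3.5, 8.1]), (220, [10.3, 3.4, 5.6]), (221, [10.1, 3.4, 4.3]), (222, [9.9, 3.4, 3.0])]
326 [(238, [11.3, 4.5, -25.7]), (239, [10.7, 4.5, -25.6]), (240, [10.6, 4.4, -26.7]), (241, [10.9, 4.4, -28.8])]
330 [(241, [10.8, 6.6, -28.7]), (242, [11.1, 6.5, -30.5]), (243, [11.9, 6.3, -33.7]), (244, [10.7, 6.4, -32.3])]
336 [(243, [11.3, 9.6, -32.3]), (244, [11.6, 9.5, -34.4]), (245, [10.9, 9.5, -33.9]), (246, [11.3, 9.4, -36.1])]
```

Run:
```python
from h import *
f=np.load("w1.npz"); im,d=f['im'],f['d']
# pose then
Rc=np.array([[3.63836225e-01,9.31462906e-01,-2.39070619e-04],[8.90442269e-01,-3.47737912e-01,2.93582886e-01],[2.73378434e-01,-1.07028967e-01,-9.55933592e-01]])
c=get_calibration("wrist"); c=dict(c,R=Rc,t=np.array([0.06394105,-0.45324657,0.26385569]))
h=np.deg2rad(-21.45); X=-np.array([np.cos(h),np.sin(h),0]); Z=np.array([0,0,-1.]); Y=np.cross(Z,X)
p=np.array([.3826,-.2184,.2034])
P,u,v=wcloud(d,c); L=(P-p)@np.stack([X,Y,Z],1)
k=(P[:,2]>.08)&(abs(L[:,1])<.07)&(abs(L[:,0])<.06)
for a in np.arange(-70,71,5):
    q=k&(abs(L[:,1]*1000-a)<2.5)
    if q.any(): i=np.argmax(np.where(q,L[:,2],-9)); print(a,(L[i]*1000).round(1),u[i],v[i])
```

```text
-70 [ 36.5 -68.8 -95. ] 124 247
-65 [ 10.  -63.  -36.6] 200 247
-60 [ 10.7 -59.  -33.9] 208 244
-55 [ 10.8 -52.9 -26.9] 222 239
-50 [ 11.2 -49.  -23.4] 230 236
-45 [ -0.8 -46.  -23.5] 237 255
-40 [  30.6  -39.9 -101.9] 190 277
-35 [  30.2  -33.9 -101.2] 208 278
-30 [  30.8  -29.8 -102.3] 219 279
-25 [  30.9  -24.  -102. ] 237 279
-20 [  30.4  -21.  -101.4] 247 280
-15 [  30.6  -16.3 -101.4] 262 280
-10 [  30.5  -10.1 -101.5] 282 281
-5 [  30.7   -6.7 -101.8] 293 281
0 [  30.8    1.7 -101.8] 321 281
5 [  30.7    3.2 -101.7] 326 281
10 [  30.5   10.5 -101.5] 350 281
15 [  31.    15.6 -102. ] 367 280
20 [  30.5   20.7 -101.5] 383 280
25 [  30.6   26.2 -101.4] 400 279
30 [  30.8   30.  -102. ] 412 279
35 [  31.    32.6 -102. ] 420 278
40 [ -24.1   40.4 -100.7] 413 386
45 [  9.2  47.3 -22.5] 398 239
50 [ 10.9  48.7 -23.6] 401 237
55 [ 10.8  52.9 -27.7] 410 240
60 [ 10.7  58.1 -30.6] 420 242
65 [ 11.2  62.9 -37.3] 432 246
70 [ 36.3  67.6 -94.7] 504 248
```

The wrist depth image shows the fingertips about 22 mm above the reported TCP. That explains the shut width: the fingers closed above the tab, at (316,235), and the disc did not move. I'll open, go lower in checked steps and watch the force.

```bash
python3 -m crank '[[[0,0,-0.5],0,130],[[0,0,0],0,130],[[0,0,0],0,130],[[0,0,0],0,130],[[0,0,0],0,130]]'
python3 -m crank '[[[0,0,1.5],0,130],[[0,0,0.8],0,130],[[0,0,0],0,130],[[0,0,0],0,130]]'
python3 - <<'E'
from h import *
goto((.4092,-.2263,-.016),-21.35)
im,d=get_image("wrist"); cv2.imwrite("pics/w3.png",cv2.resize(im[150:350,200:440,::-1],None,fx=3,fy=3,interpolation=cv2.INTER_CUBIC)); c=get_calibration("wrist"); s=monitor.observe(); R=Ro.from_rotvec(s['ee_rot']).as_matrix()
P,u,v=wcloud(d,c); L=(P-s['position'])@R
for sg in(-1,1):
    q=(L[:,1]*sg>.012)&(L[:,1]*sg<.05)&(abs(L[:,0])<.02)&(P[:,2]>.006); print(sg,np.percentile(P[q,2],[0,1,3,10]).round(4),(L[q][np.argmin(P[q,2])]*1000).round(1))
E
```

```text
clock: 6.1
position: [0.4088, -0.2264, 0.0213]
ee_rot: [-0.58, -3.088, -0.0]
force: [0.7, -0.3, -0.2]
width: 0.388
clock: 6.5
position: [0.4087, -0.2265, -0.0017]
ee_rot: [-0.58, -3.087, -0.0]
force: [-1.1, 0.1, 0.5]
width: 0.491
t 6.5 pos [ 0.4087 -0.2265 -0.0017] heading(-x) -21.29 tilt 0.04 z-ax [-6.e-04  2.e-04 -1.e+00] w 0.491 F [-1.1  0.1  0.5]
shift cm [-0.04  0.04  1.43]  per-row/N 1.0
turn 0.06
-1 [0.0221 0.0241 0.0269 0.034 ] [ 10.9 -25.7 -23.6]
1 [0.0218 0.0244 0.0281 0.0366] [ -1.2  22.  -23.3]
```

View pics/w3.png

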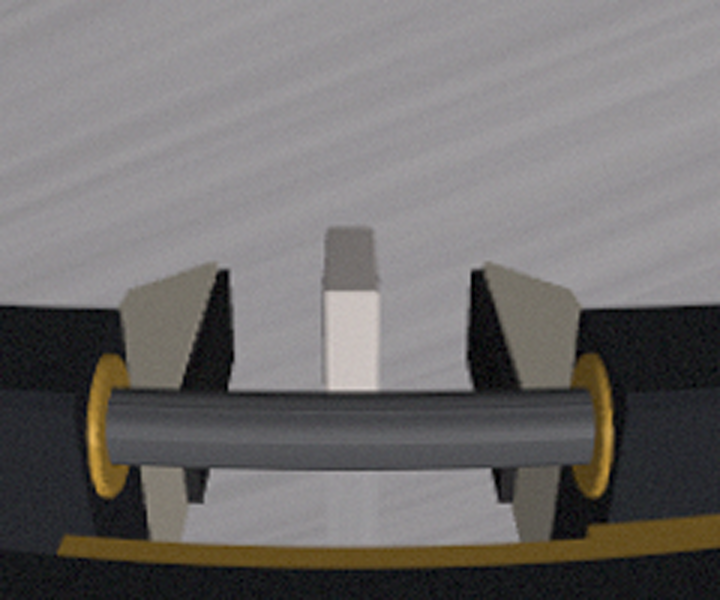

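The pads straddle the tab. Their tips are at z≈22 mm while the reported TCP is −2 mm, so the offset is about 23.5 mm. I'll go down another 16 mm and grip.

```bash
python3 -m crank '[[[0,0,0.8],0,130],[[0,0,0.8],0,130],[[0,0,0],0,130],[[0,0,0],0,130]]'
python3 -m crank '[[[0,0,0],0,255],[[0,0,0],0,255],[[0,0,0],0,255],[[0,0,0],0,255],[[0,0,0],0,255]]' 60
python3 -m crank '[[[0,0,0],0,255],[[0,0,0],0,255],[[0,0,0],0,255]]' 60
python3 -m crank '[[[0,0,-1],0,255],[[0,0,-2],0,255],[[0,0,0],0,255],[[0,0,0],0,255]]' 60
```

```text
clock: 6.95
position: [0.4086, -0.2264, -0.018]
ee_rot: [-0.58, -3.087, -0.0]
force: [0.2, 0.3, -0.1]
width: 0.491
clock: 7.45
position: [0.409, -0.2264, -0.0176]
ee_rot: [0.58, 3.087, 0.0]
force: [0.2, 1.1, 1.5]
width: 0.109
clock: 7.75
position: [0.409, -0.2265, -0.0176]
ee_rot: [0.58, 3.087, 0.0]
force: [-0.4, 0.6, 1.8]
width: 0.102
clock: 8.15
position: [0.4093, -0.2264, 0.0128]
ee_rot: [0.579, 3.086, -0.0]
force: [-0.2, 0.6, -1.2]
width: 0.107
```

Run:
```python
from h import *
for n in ("top","scene"):
    f=np.load(n+".npz"); P,u,v=cloud(n,f['d'])
    T=P[(abs(P[:,0]-.637)<.09)&(abs(P[:,1]+.047)<.09)&(P[:,2]>.168)]
    best=min(np.arange(3,16,.25),key=lambda a:(lambda q:np.prod(np.percentile(q,99,axis=0)-np.percentile(q,1,axis=0)))(T[:,:2]@np.stack([yaw_dir(a),yaw_dir(a+90)],1)))
    a=best; q=T[:,:2]@np.stack([yaw_dir(a),yaw_dir(a+90)],1)
    for lo,hi in((.5,99.5),(2,98)):
        l=np.percentile(q,lo,axis=0);h=np.percentile(q,hi,axis=0);m=(l+h)/2; print(n,a,"size",(h-l).round(4),"ctr",(yaw_dir(a)*m[0]+yaw_dir(a+90)*m[1]).round(4))
    C=np.array([.6366,-.0465]);ax=np.stack([yaw_dir(9.4),yaw_dir(99.4)],1)
    t=P[(abs(P[:,0]-.535)<.03)&(abs(P[:,1]+.063)<.03)&(P[:,2]>.077)&(P[:,2]<.09)]; l=(t[:,:2]-C)@ax; print("loaded tab top",len(t),t.mean(0).round(4),"cass frame",l.mean(0).round(4),l.min(0).round(4),l.max(0).round(4), np.median(t[:,2]))
    L=(P[:,:2]-C)@ax
    for lo,hi in((.085,.10),(.130,.145)):
        k=(P[:,2]>lo)&(P[:,2]<hi)&(abs(L[:,0])<.044)
        h=np.histogram(L[k,1]*1000,bins=np.arange(-60,61,4))[0]; print(lo,h)
    k=(abs(L[:,0])<.04)&(abs(L[:,1])<.022)&(P[:,2]>.03); print("inside z",np.percentile(P[k,2],[5,25,50,75]).round(4),(P[k].mean(0)))
    k=(abs(L[:,0])<.04)&(abs(L[:,1])<.057)&(P[:,2]>.16); print("top z", np.median(P[k,2]), k.sum())
```

```text
top 9.25 size [0.0948 0.1135] ctr [ 0.6371 -0.0461]
top 9.25 size [0.0926 0.1121] ctr [ 0.6375 -0.046 ]
loaded tab top 25 [ 0.5313 -0.064   0.0797] cass frame [-1.067e-01 -1.000e-04] [-0.1165 -0.0046] [-0.0963  0.0051] 0.07903896521166108
0.085 [ 0  0  0  0  0  0  0  0 28 15  0  0  1  2  1  1  2  0  0  0  0  0  0  0
  0  0  0  0  0 18]
0.13 [ 0  0  0  0  0 31 50 48 52 15  0  0  2  2  1  2  1  1  0  0  1 46 51  0
  0  0  0  0  0 20]
inside z [0.0491 0.0516 0.0533 0.0551] [ 0.6409427  -0.04957752  0.05333372]
top z 0.1720275505429926 547
scene 9.0 size [0.096  0.1149] ctr [ 0.6352 -0.0468]
scene 9.0 size [0.0935 0.1142] ctr [ 0.6356 -0.0466]
loaded tab top 13 [ 0.5292 -0.0659  0.08  ] cass frame [-0.1092 -0.0016] [-0.1196 -0.0067] [-0.0972  0.0031] 0.07959059715501639
0.085 [23 26  0  2  1  2  2  1  3  1  0  1  1  0  0  1  0  0  0  0 17 20 15  9
  3  2  0  1  1  3]
0.13 [30 30  2  0  3  1  0  3  2  0  0  1  1  1  0  0  0  0  0  0 12 34 20 26
 29 20  9  1  3  0]
inside z [0.0491 0.0524 0.0573 0.0953] [ 0.65042102 -0.03414467  0.0777673 ]
top z 0.17117694219002835 337
```

```bash
python3 -m crank '[[[0,0,-3.5],-7.6,255],[[0,0,-3.5],-7.6,255],[[0,0,0],-7.6,255],[[0,0,0],-7.6,255],[[0,0,0],0,255]]' 60
python3 - <<'E'
from h import *
goto((.4243,-.0807,.080),9.2)
im,d=get_image("scene"); cv2.imwrite("pics/s4.png",cv2.resize(im[150:320,160:360,::-1],None,fx=4,fy=3.5,interpolation=cv2.INTER_CUBIC))
E
```

```text
clock: 8.65
position: [0.4087, -0.2262, 0.0821]
ee_rot: [-0.253, 3.131, 0.001]
force: [0.9, -0.1, -0.9]
width: 0.102
t 8.65 pos [ 0.4087 -0.2262  0.0821] heading(-x) 9.25 tilt 0.03 z-ax [-0.e+00  5.e-04 -1.e+00] w 0.102 F [ 0.9 -0.1 -0.9]
shift cm [-3.88 14.11  0.22]  per-row/N 3.0
turn 0.05
```

View pics/s4.png

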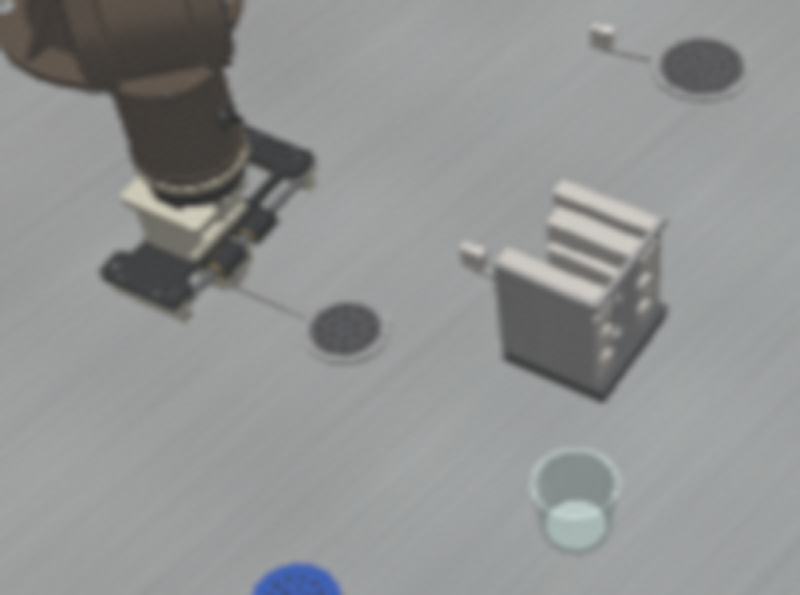

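The scene picture shows the disc held and swung level, at crop (345,330), pointing the way the cassette does. Now moving it in front of the slot.

```bash
python3 -m crank '[[[-1.0,3.5,0],0,255],[[-1.0,3.5,0],0,255],[[-1.0,3.5,0],0,255],[[-0.8,3.5,0],0,255],[[0,0,0.1],0,255]]' 60
python3 -m crank '[[[0,0,0],0,255],[[0,0,0],0,255]]' 60
python3 - <<'E'
from h import *
goto((.4243,-.0807,.080),9.2)
ax=np.stack([yaw_dir(9.2),yaw_dir(99.2)],1)
s=monitor.observe();C=np.array([.6365,-.0463])
for n in("top","scene"):
    im,d=get_image(n); cv2.imwrite(f"pics/{n}5.png",cv2.resize((im[130:260,310:430] if n=="top" else im[170:300,220:360])[:,:,::-1],None,fx=5,fy=4.5,interpolation=cv2.INTER_CUBIC))
    P,u,v=cloud(n,d); exp=s['position'][:2]+.114*yaw_dir(9.25)
    k=(np.linalg.norm(P[:,:2]-exp,axis=1)<.045)&(P[:,2]>.088)&(P[:,2]<.12); Q=P[k]
    A=np.c_[Q[:,:2]-exp,np.ones(len(Q))]; co,*_=np.linalg.lstsq(A,Q[:,2],rcond=None); 
    gx=co[:2]@ax; print(n,len(Q),"z at centre",co[2].round(4),"slope along/across",gx.round(3),"mean off",((Q[:,:2].mean(0)-exp)@ax).round(4),"lat in cass",((Q[:,:2].mean(0)-C)@ax).round(4))
E
```

```text
clock: 9.2
position: [0.4241, -0.0774, 0.0807]
ee_rot: [0.254, -3.13, -0.003]
force: [0.1, 0.1, -0.2]
width: 0.099
clock: 9.4
position: [0.4239, -0.0831, 0.081]
ee_rot: [0.245, -3.131, 0.001]
force: [0.4, 0.5, -1.0]
width: 0.105
t 9.4 pos [ 0.4239 -0.0831  0.081 ] heading(-x) 8.96 tilt 0.05 z-ax [-7.e-04 -4.e-04 -1.e+00] w 0.105 F [ 0.4  0.5 -1. ]
shift cm [-0.08  0.23  0.1 ]  per-row/N 1.0
turn -0.24
top 576 z at centre 0.1048 slope along/across [0.002 0.003] mean off [-0.0002 -0.0009] lat in cass [-0.1019 -0.0031]
scene 303 z at centre 0.1045 slope along/across [ 0.001 -0.008] mean off [-0.0037 -0.0025] lat in cass [-0.1055 -0.0047]
```

View pics/top5.png

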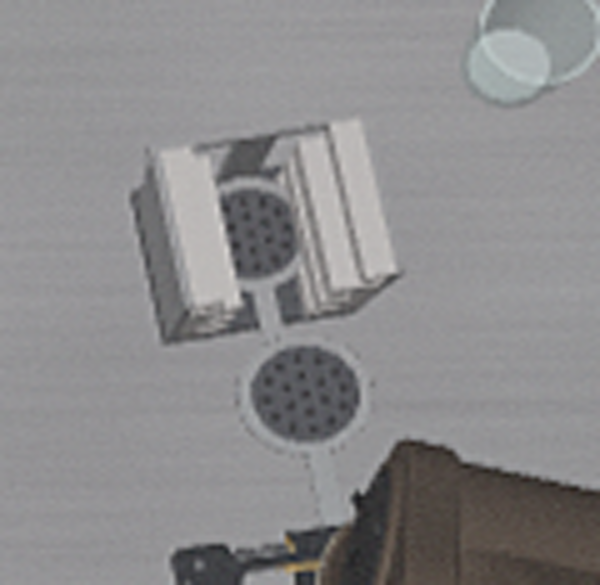

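View pics/scene5.png

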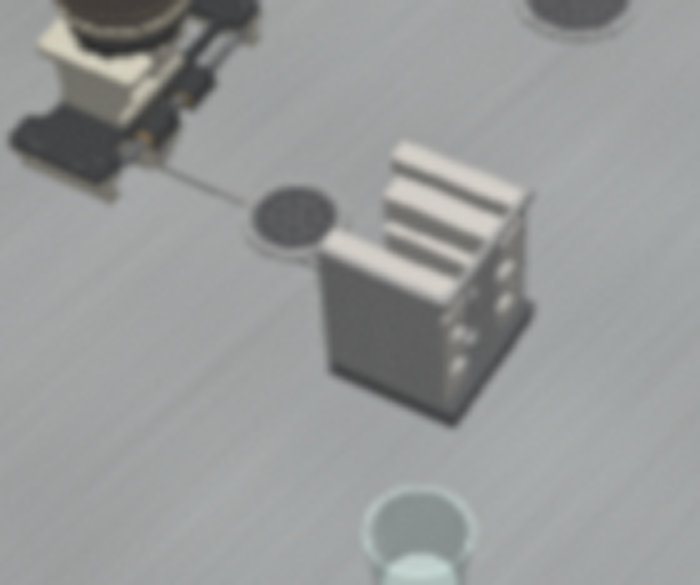

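```bash
python3 -m crank '[[[0,0.25,0.2],-0.2,255],[[0,0,0],0,255],[[0,0,0],0,255]]' 60
python3 - <<'E'
from h import *
goto((.4243,-.0807,.079),9.2)
E
```

```text
clock: 9.8
position: [0.4237, -0.08, 0.0792]
ee_rot: [0.254, -3.131, -0.0]
force: [1.0, -0.9, -0.6]
width: 0.101
t 9.8 pos [ 0.4237 -0.08    0.0792] heading(-x) 9.28 tilt 0.01 z-ax [-2.e-04  0.e+00 -1.e+00] w 0.101 F [ 1.  -0.9 -0.6]
shift cm [-0.05 -0.08  0.02]  per-row/N 1.0
turn 0.08
```

```bash
python3 -m crank '[[[-1.5,0,0],0,255],[[-1.5,0,0],0,255],[[-1.0,0,0],0,255],[[0,0,0],0,255],[[0,0,0],0,255]]' 60
python3 -m crank '[[[-1.0,0,0],0,255],[[-1.0,0,0],0,255],[[-1.0,0,0],0,255],[[0,0,0],0,255]]' 60
python3 - <<'E'
from h import *
goto((.5329,-.0631,.078),9.2)
im,d=get_image("top"); cv2.imwrite(f"pics/top6.png",cv2.resize(im[130:260,310:430][:,:,::-1],None,fx=5,fy=4.5,interpolation=cv2.INTER_CUBIC))
im,d=get_image("scene"); cv2.imwrite(f"pics/scene6.png",cv2.resize(im[170:300,220:360][:,:,::-1],None,fx=5,fy=4.5,interpolation=cv2.INTER_CUBIC))
E
```

```text
clock: 10.3
position: [0.4627, -0.0734, 0.0791]
ee_rot: [0.255, -3.13, 0.0]
force: [-0.7, -0.3, -1.3]
width: 0.103
clock: 10.7
position: [0.4949, -0.068, 0.0794]
ee_rot: [-0.257, 3.13, -0.0]
force: [-0.9, 0.2, -0.4]
width: 0.099
t 10.7 pos [ 0.4949 -0.068   0.0794] heading(-x) 9.37 tilt 0.09 z-ax [ 1.5e-03 -2.0e-04 -1.0e+00] w 0.099 F [-0.9  0.2 -0.4]
shift cm [-3.83 -0.14  0.15]  per-row/N 1.0
turn 0.17
```

View pics/top6.png

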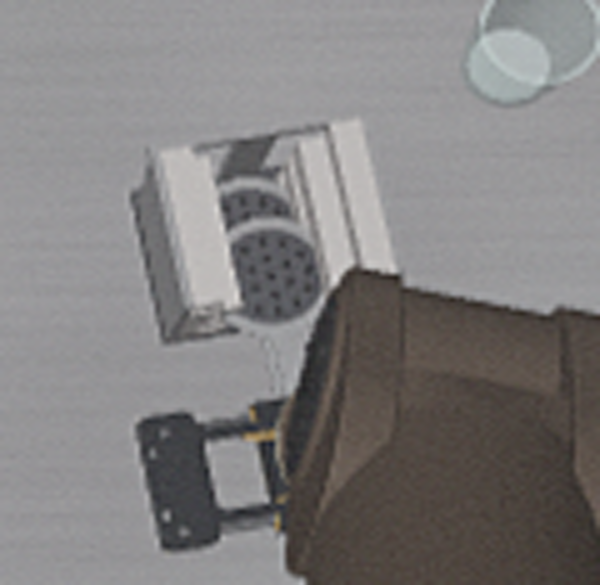

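View pics/scene6.png

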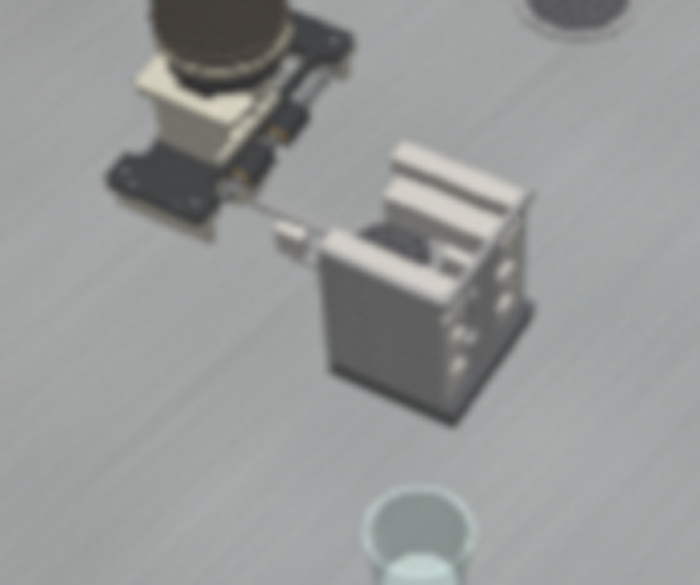

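The disc is half-way into the middle slot (top crop (270,270)) with no contact force. I'll carry on in smaller steps.

```bash
python3 -m crank '[[[-1.0,-0.05,0],0,255],[[-1.0,0,0],0,255],[[-1.0,0,0],0,255],[[0,0,0],0,255],[[0,0,0],0,255]]' 60
python3 -m crank '[[[-0.4,0,0],0,255],[[0,0,0],0,255],[[0,0,0],0,255]]' 60
python3 -m crank '[[[-0.4,0,0],0,255],[[0,0,0],0,255],[[0,0,0],0,255]]' 60
python3 - <<'E'
from h import *
goto((.5329,-.0631,.076),9.2)
E
```

```text
clock: 11.3
position: [0.5227, -0.064, 0.0791]
ee_rot: [0.256, -3.131, 0.0]
force: [-0.5, 0.4, -0.6]
width: 0.104
clock: 11.6
position: [0.5264, -0.0634, 0.0793]
ee_rot: [0.255, -3.131, -0.0]
force: [0.0, 0.1, -0.2]
width: 0.105
clock: 11.9
position: [0.5298, -0.0628, 0.0791]
ee_rot: [0.255, -3.13, -0.0]
force: [-4.0, -0.9, -0.0]
width: 0.103
t 11.9 pos [ 0.5298 -0.0628  0.0791] heading(-x) 9.31 tilt 0.07 z-ax [-0.0012 -0.     -1.    ] w 0.103 F [-4.  -0.9 -0. ]
shift cm [-0.3  -0.08  0.31]  per-row/N 1.0
turn 0.11
```

```bash
python3 -m crank '[[[-0.2,0,0],0,255],[[0,0,0],0,255],[[0,0,0],0,255]]' 60
python3 -m crank '[[[0,0,0.2],0,255],[[0,0,0],0,255],[[0,0,0],0,255]]' 60
python3 -m crank '[[[0,0,0.2],0,255],[[0,0,0],0,255],[[0,0,0],0,255]]' 60
python3 - <<'E'
from h import *
goto((.5329,-.0631,.076),9.2)
E
```

```text
clock: 12.2
position: [0.5298, -0.0629, 0.0788]
ee_rot: [0.254, -3.127, -0.001]
force: [-9.9, -1.3, 3.2]
width: 0.106
clock: 12.5
position: [0.5299, -0.0627, 0.0764]
ee_rot: [0.254, -3.127, -0.001]
force: [-5.6, -0.6, -2.9]
width: 0.107
clock: 12.8
position: [0.5298, -0.0629, 0.0747]
ee_rot: [0.254, -3.127, -0.001]
force: [-8.2, -2.0, 1.8]
width: 0.108
t 12.8 pos [ 0.5298 -0.0629  0.0747] heading(-x) 9.27 tilt 0.26 z-ax [-0.0046 -0.     -1.    ] w 0.108 F [-8.2 -2.   1.8]
shift cm [-0.31 -0.07 -0.14]  per-row/N 1.0
turn 0.07
```

```bash
python3 -m crank '[[[0.1,0,0.1],0,255],[[0,0,0],0,255],[[0,0,0],0,255]]' 60
python3 -m crank '[[[0,0,0.1],0,255],[[0,0,0],0,255],[[0,0,0],0,255]]' 60
```

```text
clock: 13.1
position: [0.5298, -0.063, 0.074]
ee_rot: [0.254, -3.129, -0.0]
force: [-6.9, -2.5, 2.2]
width: 0.106
clock: 13.4
position: [0.5297, -0.063, 0.0733]
ee_rot: [0.254, -3.129, -0.001]
force: [-9.9, -0.9, 7.3]
width: 0.107
```

On the floor and against the stop. Letting go.

```bash
python3 -m crank '[[[0.1,0,-0.1],0,160],[[0,0,0],0,130],[[0,0,0],0,130],[[0,0,0],0,130],[[0,0,0],0,130]]'
python3 -m crank '[[[0,0,-1],0,130],[[0,0,-2.5],0,130],[[0,0,-4],0,130],[[0,0,-4],0,130],[[0,0,0],0,130]]'
python3 - <<'E'
from h import *
goto((.40,.20,.20),20.9)
for n in("top","scene"):
    im,d=get_image(n); np.savez(n+"7.npz",im=im,d=d); cv2.imwrite(f"pics/{n}7.png",cv2.resize((im[130:260,310:430] if n=="top" else im[170:300,220:360])[:,:,::-1],None,fx=5,fy=4.5,interpolation=cv2.INTER_CUBIC))
im,d=get_image("wrist"); cv2.imwrite("pics/w7.png",im[:,:,::-1])
E
```

```text
clock: 13.9
position: [0.5307, -0.0627, 0.0744]
ee_rot: [-0.256, 3.131, -0.0]
force: [0.8, 0.2, -0.2]
width: 0.475
clock: 14.4
position: [0.5337, -0.0634, 0.1951]
ee_rot: [-0.254, 3.122, -0.001]
force: [1.0, -0.2, 0.4]
width: 0.489
t 14.4 pos [ 0.5337 -0.0634  0.1951] heading(-x) 9.3 tilt 0.53 z-ax [ 9.3e-03  2.0e-04 -1.0e+00] w 0.489 F [ 1.  -0.2  0.4]
shift cm [ 8.94 28.15 -0.61]  per-row/N 6.0
turn -11.6
```

View pics/scene7.png

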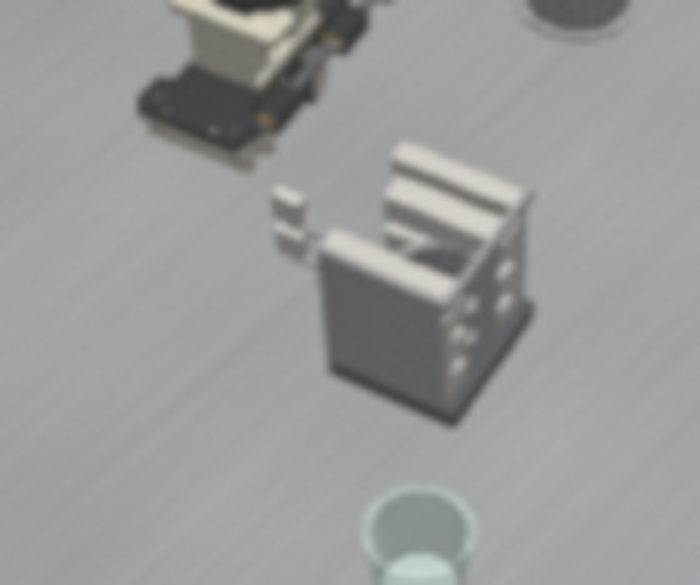

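View pics/w7.png

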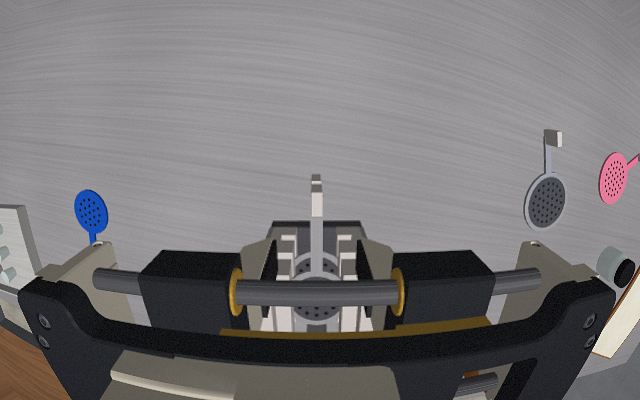

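The scene picture shows both tabs stacked upright at crop (289,203) and (291,238), with the small disc in the middle slot. I'll check it numerically, then move on to the large disc.

Run:
```python
from h import *
C=np.array([.6365,-.0463]); ax=np.stack([yaw_dir(9.25),yaw_dir(99.25)],1)
for n in("top","scene"):
    f=np.load(n+"7.npz"); P,u,v=cloud(n,f['d']); L=(P[:,:2]-C)@ax
    k=(abs(L[:,0])<.03)&(abs(L[:,1])<.02)&(P[:,2]>.085)&(P[:,2]<.12); Q=P[k]
    A=np.c_[L[k],np.ones(k.sum())]; co=np.linalg.lstsq(A,Q[:,2],rcond=None)[0] if k.sum()>10 else 0; print(n,k.sum(),"disc z median",np.median(Q[:,2]) if k.any() else 0,"slope",np.round(co,3))
    k=(abs(L[:,0]+.107)<.03)&(abs(L[:,1])<.02)&(P[:,2]>.118)&(P[:,2]<.15); print("tab top",k.sum(),L[k].mean(0).round(4),L[k].min(0).round(4),L[k].max(0).round(4),np.median(P[k,2]))
goto((.40,.20,.20),20.9); goto((.385,.245,.18),20.9)
```

```text
top 304 disc z median 0.09858514616748686 slope [0.013 0.012 0.099]
tab top 1 [-0.1037 -0.0044] [-0.1037 -0.0044] [-0.1037 -0.0044] 0.1201955187692194
scene 55 disc z median 0.09784317156845916 slope [ 0.019 -0.024  0.099]
tab top 21 [-0.1082 -0.0011] [-0.1191 -0.0063] [-0.0957  0.0057] 0.12478337813714763
t 14.55 pos [ 0.5303 -0.0626  0.1895] heading(-x) 9.33 tilt 0.02 z-ax [ 3.e-04  3.e-04 -1.e+00] w 0.49 F [-0.9 -1.1 -0.2]
shift cm [ 8.6  28.02 -1.05]  per-row/N 6.0
turn -11.57
t 14.55 pos [ 0.5303 -0.0626  0.1895] heading(-x) 9.33 tilt 0.02 z-ax [ 3.e-04  3.e-04 -1.e+00] w 0.49 F [-0.9 -1.1 -0.2]
shift cm [ 9.35 32.71  0.95]  per-row/N 7.0
turn -11.57
```

```bash
python3 -m crank '[[[2,3,0],0,130],[[1.3,4.7,0],0,130],[[1.3,4.7,0],0,130],[[1.3,4.7,0],0,130],[[1.3,4.7,0],0,130]]'
python3 -m crank '[[[1.3,4.7,0],0,130],[[0.9,4.7,0],0,130],[[0,1.5,0.8],-5.8,130],[[0,0,0],-5.8,130],[[0,0,0],0,130]]'
python3 -m crank '[[[0,0,0],0,130],[[0,0,0],0,130]]'
python3 - <<'E'
from h import *
im,d=get_image("wrist"); c=get_calibration("wrist"); s=monitor.observe()
P,u,v=wcloud(d,c)
t=P[(abs(P[:,0]-.41)<.04)&(abs(P[:,1]-.255)<.04)&(P[:,2]>.027)&(P[:,2]<.04)]; r=cv2.minAreaRect((t[:,:2]*1000).astype(np.float32)); print(len(t),t.mean(0).round(4),r)
cv2.imwrite("pics/w8.png",im[:,:,::-1])
goto((r[0][0]/1000,r[0][1]/1000,.03),20.9)
E
```

```text
clock: 15.05
position: [0.4221, 0.1418, 0.1883]
ee_rot: [0.255, -3.129, 0.001]
force: [1.6, 0.7, 1.2]
width: 0.489
clock: 15.55
position: [0.3836, 0.2446, 0.18]
ee_rot: [0.575, -3.086, 0.002]
force: [0.6, -0.1, 0.0]
width: 0.488
clock: 15.75
position: [0.3848, 0.244, 0.181]
ee_rot: [0.565, -3.09, 0.001]
force: [-0.5, -0.1, -0.0]
width: 0.485
201 [0.4103 0.2557 0.0324] ((410.8931884765625, 255.91726684570312), (23.226282119750977, 10.231117248535156), 20.65840721130371)
t 15.8 pos [0.3848 0.2441 0.1812] heading(-x) 20.75 tilt 0.03 z-ax [-3.e-04 -3.e-04 -1.e+00] w 0.493 F [0.4 0.6 0.8]
shift cm [-2.86  0.19 15.11]  per-row/N 4.0
turn -0.15
```

View pics/w8.png

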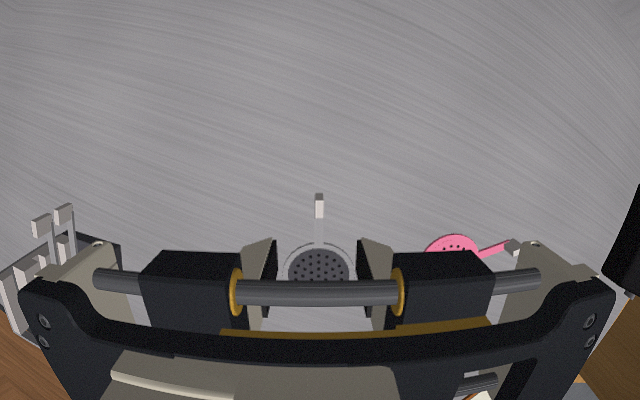

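The wrist picture shows the steel large disc at (319,265) with its tab at (319,207); the pink look-alike at (452,245) is to one side. Descending.

```bash
python3 -m crank '[[[-2.8,0.2,3],0,130],[[0,0,4],0,130],[[0,0,4],0,130],[[0,0,3],0,130],[[0,0,0],0,130]]'
python3 -m crank '[[[0,0,0],0,130],[[0,0,0],0,130]]'
python3 - <<'E'
from h import *
goto((.4107,.2558,-.0175),20.75)
E
```

```text
clock: 16.3
position: [0.4081, 0.2545, 0.0383]
ee_rot: [0.567, -3.084, 0.005]
force: [-0.7, -0.2, 0.7]
width: 0.493
clock: 16.5
position: [0.4113, 0.2572, 0.043]
ee_rot: [-0.569, 3.087, 0.002]
force: [-0.6, -0.2, 0.2]
width: 0.488
t 16.5 pos [0.4113 0.2572 0.043 ] heading(-x) 20.88 tilt 0.15 z-ax [ 0.002   0.0016 -1.    ] w 0.488 F [-0.6 -0.2  0.2]
shift cm [ 0.12 -0.11  6.05]  per-row/N 2.0
turn 0.13
```

```bash
python3 -m crank '[[[0.1,-0.1,2],0,130],[[0,0,2],0,130],[[0,0,1],0,130],[[0,0,0],0,130],[[0,0,0],0,130]]'
python3 - <<'E'
from h import *
goto((.4107,.2558,-.0175),20.75)
im,d=get_image("wrist"); cv2.imwrite("pics/w9.png",cv2.resize(im[150:350,200:440,::-1],None,fx=3,fy=3,interpolation=cv2.INTER_CUBIC))
E
```

```text
clock: 17.0
position: [0.4102, 0.2557, -0.0077]
ee_rot: [-0.57, 3.088, 0.001]
force: [0.4, -0.2, 0.3]
width: 0.49
t 17.0 pos [ 0.4102  0.2557 -0.0077] heading(-x) 20.92 tilt 0.07 z-ax [ 1.e-03  8.e-04 -1.e+00] w 0.49 F [ 0.4 -0.2  0.3]
shift cm [-0.05 -0.01  0.98]  per-row/N 1.0
turn 0.17
```

View pics/w9.png

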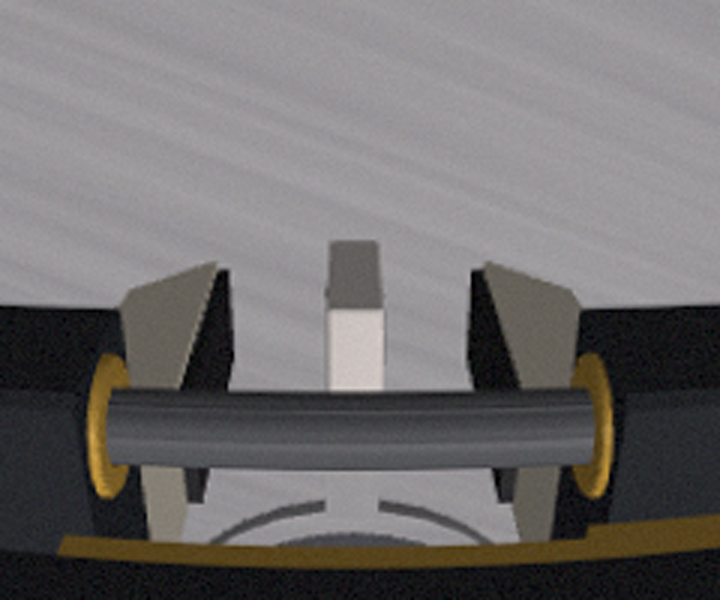

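The tab is centred between the pads, at crop (356,345). Finishing the descent, gripping and lifting.

```bash
python3 -m crank '[[[-0.05,0,1],0.1,130],[[0,0,0],0,130],[[0,0,0],0,130]]'
python3 -m crank '[[[0,0,0],0,255],[[0,0,0],0,255],[[0,0,0],0,255],[[0,0,0],0,255],[[0,0,0],0,255]]' 60
python3 -m crank '[[[0,0,0],0,255],[[0,0,0],0,255],[[0,0,0],0,255]]' 60
python3 -m crank '[[[0,0,-1],0,255],[[0,0,-3],0,255],[[0,0,-4],0,255],[[0,0,-4],0,255],[[0,0,-2],0,255]]' 60
python3 -m crank '[[[0,0,0],0,255],[[0,0,0],0,255],[[0,0,0],0,255]]' 60
python3 - <<'E'
from h import *
goto((.4222,-.0802,.126),9.25)
im,d=get_image("scene"); cv2.imwrite("pics/s10.png",cv2.resize(im[90:290,220:420,::-1],None,fx=3.5,fy=3,interpolation=cv2.INTER_CUBIC))
E
```

```text
clock: 17.35
position: [0.4099, 0.2554, -0.0188]
ee_rot: [0.568, -3.089, 0.0]
force: [0.2, 0.1, -0.0]
width: 0.49
clock: 17.85
position: [0.4101, 0.2556, -0.0186]
ee_rot: [-0.568, 3.09, 0.0]
force: [-1.4, 0.4, 5.3]
width: 0.106
clock: 18.15
position: [0.4101, 0.2556, -0.0186]
ee_rot: [-0.568, 3.09, 0.0]
force: [-0.6, 0.3, 2.6]
width: 0.106
clock: 18.65
position: [0.4111, 0.2559, 0.125]
ee_rot: [-0.566, 3.087, 0.003]
force: [0.8, 0.9, -1.7]
width: 0.103
clock: 18.95
position: [0.4092, 0.2548, 0.1204]
ee_rot: [0.567, -3.088, 0.002]
force: [0.2, -0.3, -0.6]
width: 0.104
t 18.95 pos [0.4092 0.2548 0.1204] heading(-x) 20.82 tilt 0.12 z-ax [-0.0016 -0.0013 -1.    ] w 0.104 F [ 0.2 -0.3 -0.6]
shift cm [ 10.7  -31.78  -0.52]  per-row/N 7.0
turn 11.57
```

View pics/s10.png

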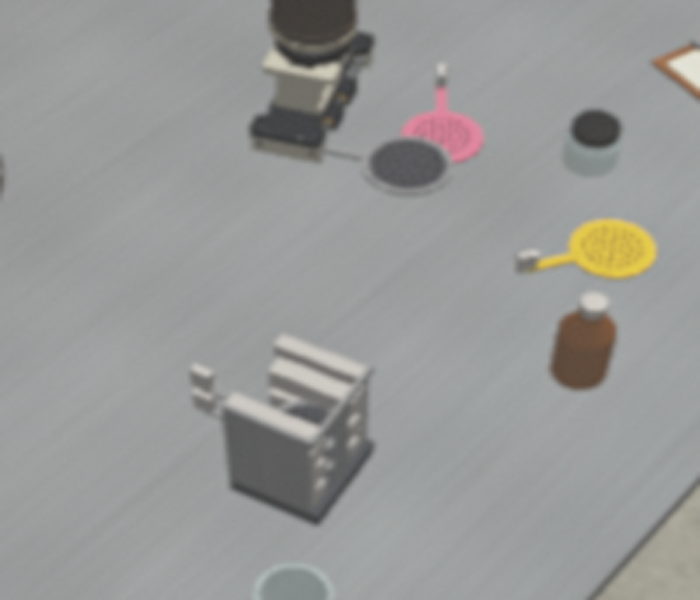

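```bash
python3 -m crank '[[[0,0,0],5.8,255],[[0,0,0],5.8,255],[[2,-3,0],0,255],[[1,-4.5,0],0,255],[[0.8,-4.7,0],0,255]]' 60
python3 -m crank '[[[0.8,-4.7,0],0,255],[[0.8,-4.7,0],0,255],[[0,-4,0],0,255],[[0,-2,0],0,255],[[0,0,0],0,255]]' 60
python3 -m crank '[[[0,0,0],0,255],[[0,0,0],0,255]]' 60
python3 - <<'E'
from h import *
goto((.4212,-.0806,.1234),9.25)
E
```

```text
clock: 19.5
position: [0.3907, 0.1278, 0.1203]
ee_rot: [0.256, -3.129, 0.002]
force: [2.1, -0.6, -0.3]
width: 0.108
clock: 20.0
position: [0.4005, -0.0287, 0.1207]
ee_rot: [0.244, -3.131, 0.002]
force: [-0.5, 0.8, -1.6]
width: 0.108
clock: 20.2
position: [0.4005, -0.0246, 0.1208]
ee_rot: [0.255, -3.13, -0.0]
force: [-0.3, -0.8, -0.8]
width: 0.107
t 20.2 pos [ 0.4005 -0.0246  0.1208] heading(-x) 9.31 tilt 0.07 z-ax [-0.0013  0.     -1.    ] w 0.107 F [-0.3 -0.8 -0.8]
shift cm [-1.13 -5.86 -0.26]  per-row/N 2.0
turn 0.06
```

```bash
python3 -m crank '[[[0,-3,-0.2],0,255],[[-1.1,-2.8,0],0,255],[[0,0,0],0,255],[[0,0,0],0,255],[[0,0,0],0,255]]' 60
python3 - <<'E'
from h import *
goto((.4212,-.0806,.1234),9.25)
ax=np.stack([yaw_dir(9.25),yaw_dir(99.25)],1)
s=monitor.observe();C=np.array([.6365,-.0463])
for n in("top","scene"):
    im,d=get_image(n); cv2.imwrite(f"pics/{n}11.png",cv2.resize((im[130:260,310:430] if n=="top" else im[170:300,220:360])[:,:,::-1],None,fx=5,fy=4.5,interpolation=cv2.INTER_CUBIC))
    P,u,v=cloud(n,d); exp=s['position'][:2]+.102*yaw_dir(9.25)
    k=(np.linalg.norm(P[:,:2]-exp,axis=1)<.06)&(P[:,2]>.13)&(P[:,2]<.162); Q=P[k]
    A=np.c_[(Q[:,:2]-exp)@ax,np.ones(len(Q))]; co,*_=np.linalg.lstsq(A,Q[:,2],rcond=None); 
    print(n,len(Q),"z at centre",co[2].round(4),"slope",co[:2].round(3),"mean off",((Q[:,:2].mean(0)-exp)@ax).round(4),"lat in cass",((Q[:,:2].mean(0)-C)@ax).round(4))
    L=(P[:,:2]-C)@ax
    for a,b in((-44,-30),(30,44)):
        k=(abs(L[:,0])<.04)&(L[:,1]*1000>a)&(L[:,1]*1000<b)&(P[:,2]>.13)&(P[:,2]<.148); print("top-floor z",a,k.sum(),np.median(P[k,2]) if k.any() else None)
E
```

```text
clock: 20.7
position: [0.4206, -0.0797, 0.123]
ee_rot: [0.256, -3.13, -0.001]
force: [-0.5, -0.5, -0.4]
width: 0.109
t 20.7 pos [ 0.4206 -0.0797  0.123 ] heading(-x) 9.33 tilt 0.07 z-ax [-1.2e-03  5.0e-04 -1.0e+00] w 0.109 F [-0.5 -0.5 -0.4]
shift cm [-0.05 -0.1  -0.04]  per-row/N 1.0
turn 0.08
top 1121 z at centre 0.1473 slope [-0.    -0.001] mean off [ 0.0006 -0.0001] lat in cass [-0.1159  0.0016]
top-floor z -44 98 0.13847504935860372
top-floor z 30 16 0.13833149291745894
scene 569 z at centre 0.1474 slope [ 0.003 -0.008] mean off [-0.0004 -0.0021] lat in cass [-0.1169 -0.0004]
top-floor z -44 1 0.13218869702116565
top-floor z 30 76 0.13802446458674805
```

View pics/top11.png

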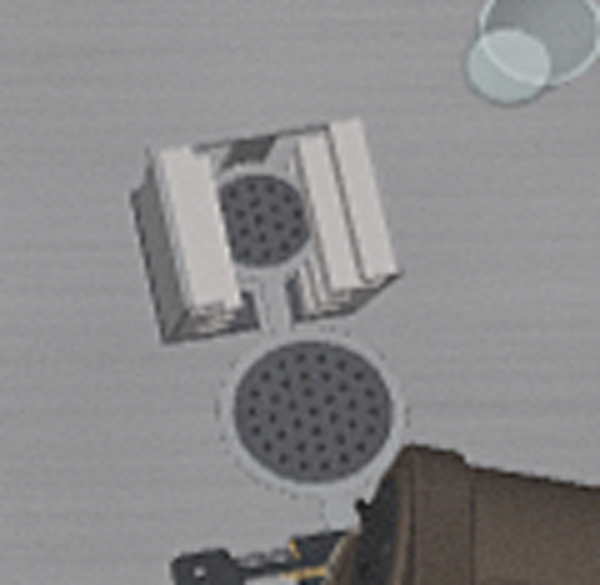

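View pics/scene11.png

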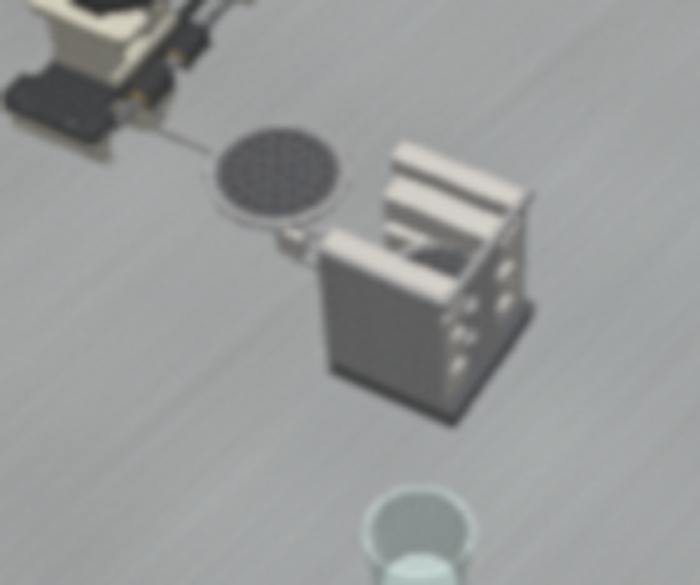

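Level and 4 mm above the top slot's floor. Inserting with a 1 mm sideways trim.

```bash
python3 -m crank '[[[0,-0.1,0],0,255],[[-1.5,0,0],0,255],[[-1.5,0,0],0,255],[[-1.0,0,0],0,255],[[0,0,0],0,255]]' 60
python3 -m crank '[[[0,0,0],0,255],[[-1.0,0,0],0,255],[[-1.0,0,0],0,255],[[-1.0,0,0],0,255],[[0,0,0],0,255]]' 60
python3 - <<'E'
from h import *
goto((.5298,-.0629,.123),9.25)
im,d=get_image("top"); cv2.imwrite(f"pics/top12.png",cv2.resize(im[130:260,310:430][:,:,::-1],None,fx=5,fy=4.5,interpolation=cv2.INTER_CUBIC))
E
```

```text
clock: 21.3
position: [0.4619, -0.0752, 0.1233]
ee_rot: [-0.254, 3.131, -0.0]
force: [-0.2, 0.7, -1.1]
width: 0.105
clock: 21.8
position: [0.4923, -0.0705, 0.1234]
ee_rot: [-0.254, 3.13, -0.001]
force: [-0.4, 0.0, -0.7]
width: 0.103
t 21.8 pos [ 0.4923 -0.0705  0.1234] heading(-x) 9.28 tilt 0.07 z-ax [ 1.2e-03 -3.0e-04 -1.0e+00] w 0.103 F [-0.4  0.  -0.7]
shift cm [-3.83  0.14  0.04]  per-row/N 1.0
turn 0.03
```

View pics/top12.png

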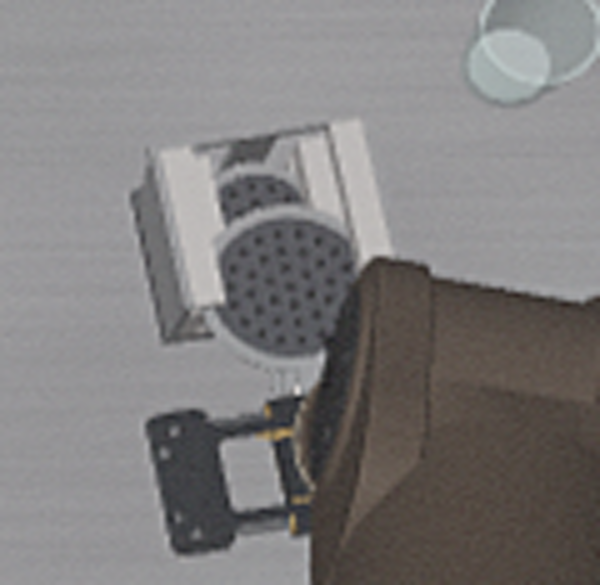

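The large disc is sliding into the top slot freely (top crop (285,280)). Continuing to the stop.

```bash
python3 -m crank '[[[-1.0,0.1,0],0,255],[[-1.0,0,0],0,255],[[-0.8,0,0],0,255],[[0,0,0],0,255],[[0,0,0],0,255]]' 60
python3 -m crank '[[[-0.5,0,0],0,255],[[0,0,0],0,255],[[0,0,0],0,255]]' 60
python3 -m crank '[[[-0.5,0,0],0,255],[[0,0,0],0,255],[[0,0,0],0,255]]' 60
```

```text
clock: 22.35
position: [0.5178, -0.0654, 0.1231]
ee_rot: [0.253, -3.131, 0.0]
force: [0.1, 0.2, -1.0]
width: 0.104
clock: 22.65
position: [0.5228, -0.0646, 0.1233]
ee_rot: [0.253, -3.131, -0.0]
force: [-0.3, -0.4, -1.0]
width: 0.106
clock: 22.95
position: [0.5279, -0.0638, 0.1233]
ee_rot: [-0.253, 3.131, -0.0]
force: [-0.0, -0.5, -1.3]
width: 0.1
```

```bash
python3 -m crank '[[[-0.3,0,0],0,255],[[0,0,0],0,255],[[0,0,0],0,255]]' 60
python3 -m crank '[[[-0.2,0,0],0,255],[[0,0,0],0,255],[[0,0,0],0,255]]' 60
python3 -m crank '[[[0,0,0.2],0,255],[[0,0,0],0,255],[[0,0,0],0,255]]' 60
```

```text
clock: 23.25
position: [0.529, -0.0635, 0.1226]
ee_rot: [0.252, -3.128, -0.0]
force: [-5.2, -1.2, -2.7]
width: 0.107
clock: 23.55
position: [0.5289, -0.0635, 0.1222]
ee_rot: [0.251, -3.125, -0.001]
force: [-12.5, -1.4, 0.9]
width: 0.103
clock: 23.85
position: [0.5288, -0.0637, 0.1206]
ee_rot: [0.25, -3.125, -0.001]
force: [-15.7, -2.1, 5.0]
width: 0.11
```

```bash
python3 -m crank '[[[0.2,0,0.1],0,255],[[0,0,0],0,255],[[0,0,0],0,255]]' 60
python3 -m crank '[[[0,0,0.1],0,255],[[0,0,0],0,255],[[0,0,0],0,255]]' 60
python3 -m crank '[[[0,0,0.1],0,255],[[0,0,0],0,255],[[0,0,0],0,255]]' 60
```

```text
clock: 24.15
position: [0.5289, -0.0636, 0.1198]
ee_rot: [0.252, -3.128, -0.0]
force: [-8.1, -1.3, -0.3]
width: 0.104
clock: 24.45
position: [0.5289, -0.0637, 0.119]
ee_rot: [0.251, -3.128, -0.001]
force: [-9.8, -0.5, 2.9]
width: 0.106
clock: 24.75
position: [0.5288, -0.0638, 0.1182]
ee_rot: [0.251, -3.129, -0.001]
force: [-10.8, -1.6, 4.6]
width: 0.105
```

```bash
python3 -m crank '[[[0.1,0,0],0,160],[[0,0,0],0,130],[[0,0,0],0,130],[[0,0,0],0,130],[[0,0,0],0,130]]'
python3 -m crank '[[[0,0,-1],0,130],[[0,0,-2],0,130],[[0,0,-3],0,130],[[0,0,-4],0,130],[[0,0,0],0,130]]'
python3 -m crank '[[[4,0,0],0,130],[[4,0,0],0,130],[[4,0,0],0,130],[[0,0,0],0,130],[[0,0,0],0,130]]'
python3 - <<'E'
from h import *
s=monitor.observe(); print(s['force'].round(1),s['width'])
C=np.array([.6365,-.0463]); ax=np.stack([yaw_dir(9.25),yaw_dir(99.25)],1)
for n in("top","scene"):
    im,d=get_image(n); cv2.imwrite(f"pics/{n}13.png",cv2.resize((im[130:260,310:430] if n=="top" else im[170:300,220:360])[:,:,::-1],None,fx=5,fy=4.5,interpolation=cv2.INTER_CUBIC))
    P,u,v=cloud(n,d); L=(P[:,:2]-C)@ax
    k=(abs(L[:,0])<.04)&(abs(L[:,1])<.03)&(P[:,2]>.13)&(P[:,2]<.16)
    A=np.c_[L[k],np.ones(k.sum())]; co=np.linalg.lstsq(A,P[k,2],rcond=None)[0]; print(n,k.sum(),"large z",np.median(P[k,2]).round(4),"slope",co.round(4))
    for nm,lo,hi in(("large tab top",.163,.18),("mid tab",.118,.13),("low tab",.075,.085)):
        k=(abs(L[:,0]+.107)<.03)&(abs(L[:,1])<.02)&(P[:,2]>lo)&(P[:,2]<hi)
        if k.any(): print(nm,k.sum(),L[k].mean(0).round(4),L[k].min(0).round(4),L[k].max(0).round(4),np.median(P[k,2]).round(4))
E
```

```text
clock: 25.25
position: [0.5301, -0.0634, 0.1184]
ee_rot: [-0.253, 3.131, -0.0]
force: [0.1, -0.5, -1.3]
width: 0.472
clock: 25.75
position: [0.5328, -0.0641, 0.2239]
ee_rot: [-0.251, 3.123, -0.001]
force: [0.6, 0.2, 0.0]
width: 0.488
clock: 26.25
position: [0.4112, -0.0827, 0.2189]
ee_rot: [-0.252, 3.13, 0.001]
force: [0.7, -0.2, -0.2]
width: 0.49
[ 0.7 -0.2 -0.2] 0.49043333363085984
top 688 large z 0.1432 slope [-0.0054 -0.0076  0.1433]
large tab top 38 [-0.1074  0.    ] [-0.1177 -0.005 ] [-0.0967  0.005 ] 0.1699
mid tab 11 [-0.1082  0.0033] [-0.1173 -0.0036] [-0.0992  0.0054] 0.1231
low tab 4 [-0.112   0.0043] [-0.1178  0.0035] [-0.1064  0.0046] 0.0791
scene 283 large z 0.1432 slope [ 0.0093 -0.0141  0.1435]
large tab top 26 [-0.1088 -0.0019] [-0.1212 -0.0089] [-0.098   0.0039] 0.1691
mid tab 14 [-0.1092 -0.0025] [-0.1198 -0.0051] [-0.0962  0.0029] 0.1238
low tab 11 [-0.1106 -0.0024] [-0.1213 -0.0063] [-0.1011  0.0029] 0.0786
```

View pics/top13.png

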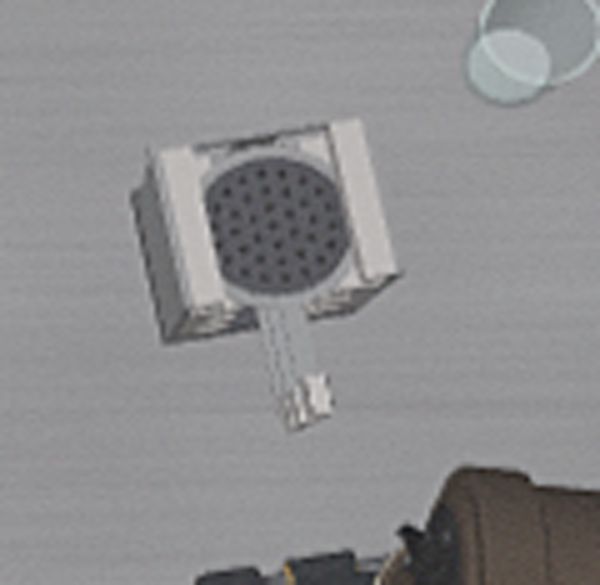

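View pics/scene13.png

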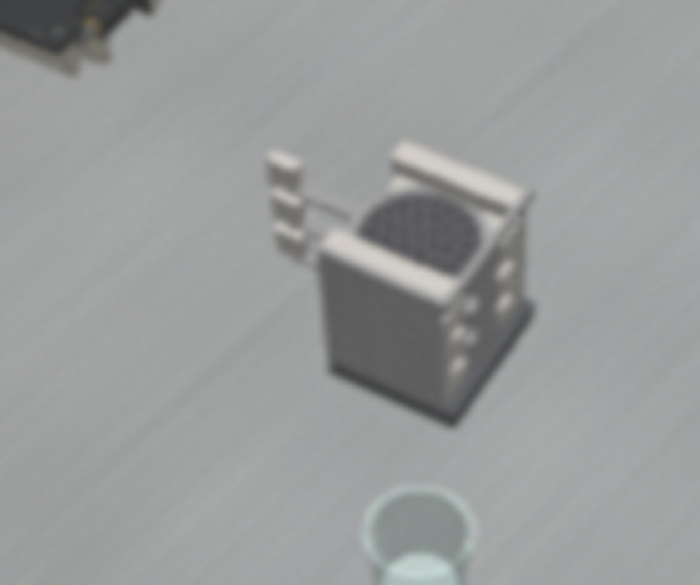

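The three tabs stand in one column (scene crop x≈287, y 170/205/240). The large disc lies level on its floor and the gripper is clear. Handing in.

Run:
```python
from cell import workorder, monitor
print(monitor.observe()['dq'].round(3)); print(workorder.sign_off())
```

```text
[-0.     0.018 -0.004 -0.005  0.     0.001 -0.   ]
the job is handed in; nothing more can be done
None
```

I loaded both discs, the small one in the middle slot and then the large one in the top slot. Each was pushed to the stop (contact forces about 10 N and 16 N), lowered onto its slot floor and released. I handed the job in at about 26 s.

**Last checks:**
- **Large disc:** its top surface reads 143.2 mm in both cameras, which puts it on the slot floor at 138.3 mm, level within about 1°.
- **Small disc:** after release its top surface read 98–98.6 mm, which fits the middle slot floor at 93.3 mm. The fitted slope was 1–2°, close to the measurement noise.
- **Tabs:** the three tabs are aligned within about 2–3 mm along and across the slots in the scene camera. The top camera sees only a few pixels of the lower two.
- **Bottom disc and gripper:** the bottom disc shows no visible movement. The gripper was 12 cm back with no contact force.
- **Bystanders:** in the last pictures the beaker had not moved. The bottle and the jar were last seen part-way through, before the large disc was inserted, and had not moved; I did not measure any of the three.

**What disagreed:**
- **First grasp missed:** the fingertips sit about 23 mm above the reported TCP, so they closed above the small disc's tab. The disc was not disturbed, and I regripped lower using the wrist depth image.
- **Stop position:** both stops were met 3–4 mm short of my camera estimate of the cassette. That is within the tolerance and agrees with where the bottom disc's tab stands.

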